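# Set up a load test for a shelf slat

### The arm

A 6-joint arm with a two-finger parallel gripper is mounted at the origin on the work surface. World frame = base frame: x ahead of the robot, y to its left, z up, the work surface at z = 0. Lengths are in m, angles in rad, forces in N, time in s.
With the tool pointing down it reaches from about 0.35 to 0.975 m from the base axis. Payload 17.4 kg.
Tool frame: the origin (TCP) lies between the finger pads; the fingertips stand 17 mm ahead of it and the grasp point (between the pads) lies 2 mm behind it; z points along the fingers, y is the direction in which the jaws open and shut (so a half turn about z gives the same grasp; the last joint's range is limited). The gripper opens to 85 mm and grips with 20 to 120 N. Pads are 22 mm wide; open, the fingers measure 114 mm over their backs; the gripper's body (76 mm by 85 mm) begins 54 mm behind the grasp point. The pads swing forward as they close: fully open they stand 13 mm farther back than shut.
Start: joints at [1.127, 0.116, 1.442, -0, 1.584, -0.038], TCP at [0.266, 0.62, 0.228] pointing down, gripper open.
Joint ranges: [-2.83, 2.83], [-0.83, 2.19], [0.07, 2.5], [-1.14, 4.28], [0.01, 3], [-2.97, 2.97]. Speed limits (rad/s): [1.89, 1.89, 2.22, 3.14, 3.14, 3.14].

### API

Orientations are given as a unit quaternion [w, x, y, z].
In Python, from workcell import bot, vision gives the robot as it stands.
- The arm moves only by the tool step_arm, never from a script. Its argument "targets" is a list of rows, each an object with "rot": the turn, a rotation vector about the tool's x, y, z in rad, a list of three; "travel": the shift along the tool's x, y, z in m, a list of three; "hand": the opening, from 0 (shut) to 1 (fully open). In form: [{"rot": [ax, ay, az], "travel": [tx, ty, tz], "hand": hand}, ...]. A call has 1 to 8 rows; each row is the pose to reach, as a shift and turn from the pose measured when the call began, along the tool's axes at that moment; what a row does not reach only later rows make up. A row lasts 1/12 s, in which the tool goes at most 41.7 mm and 7.16 degrees, less where a joint would pass 70% of its speed; a pose out of reach is approached as far as the arm can. A call with a gripper value outside its range is refused whole. The fingers move at their own pace and stop on an object; "squeeze" is the grip in N (left out, the last holds). Time passes only in rows, so rows that repeat a pose let the fingers close. It gives the time, the measured TCP pose, the force and the opening at its end, in the units of the state.
- bot.state(): the state, without advancing time (a new reading comes with each control period).
- vision.snapshot(name): name is "scene" or "top" or "wrist"; returns a dict with "color" (480x640x3 uint8, red, green, blue), "z_map" (480x640 float32, m along the optical axis (not along the pixel's ray), 0 where there is no reading), "fx", "fy", "cx", "cy" (pixels), "eye" and "orientation" of the camera in the world. Camera axes: x right, y up, looking along -z (the intrinsics and any distortion apply to the point x, -y, -z); pixel columns grow to the right and rows downward; lengths in m; the calibration is good to about 2 mm. A picture is of the moment at which its call begins.
- bot.finish_job(): hands the job in, once; it reports no verdict.
The state is a dict: "time": time; "q": joint angles; "joint_velocities": joint speeds; "tau": joint torques, N m; "eef_pos": TCP position; "eef_rot": TCP orientation; "ft_force": force on the tool from outside, world axes, zero at the start; "torque": the same for the moment, N m; "gripper_width": opening from 0.0 (shut) to 1.0 (fully open).
Only numpy, scipy, OpenCV 4.12 (cv2) and the standard library are available. Lean on these libraries where they do the work, as an engineer would, in place of code of your own. Each camera call takes 0.05 s, during which the arm holds its last target.

### The job

Set up the slat for its load test on the grey test board: stand the round post upright in the middle of the round pad and the square block, squared up, in the middle of the square pad; set the low stop down on the bare board midway between them, lengthways along the board. Then lay the slat lengthways along the board across the post and the block with its middle over the stop, and put the iron weight on the slat's middle. Leave the jar and the tape measure where they are.

Things in the scene. Friction and masses are not known exactly. Their poses are not given: they have to be found in the camera images.
- board: Flat grey test board fixed to the bench, 90 x 260 mm, 12 mm thick. Origin: centre of its underside on the bench; its y axis runs along its length, x across it, z up. The two pads lie on it, 90 mm either side of its centre, on its long centre line; either pad can be at either end.
- pad_round: Round dark rubber pad, diameter 60 mm, 3 mm thick, fixed on the test board near one end; its top is 15 mm above the bench. Origin: centre of its underside.
- pad_square: Square dark rubber pad, 60 x 60 mm, 3 mm thick, fixed on the test board near the other end, sides parallel to the board's; its top is 15 mm above the bench. Origin: centre of its underside; x and y along its sides.
- post: Round wooden post standing on end, diameter 45 mm, 60 mm tall, 70 g. Origin: centre of its underside; z up along it. Starts standing on the bench.
- block: Square wooden block standing on end, 45 x 45 mm, 60 mm tall, 90 g. Origin: centre of its underside; x and y square to its side faces, z up. Starts standing on the bench.
- stop: Low oblong wooden block (the stop), 30 x 60 mm, 35 mm tall, 50 g. Origin: centre of its underside; y along its 60 mm length, x along its 30 mm width, z up.
- slat: Dark wooden slat lying flat on the bench, 40 mm wide, 240 mm long, 15 mm thick, 90 g. Origin: centre of its underside; y along its length, x along its width, z up. Resting on post and block its underside is 75 mm above the bench.
- weight: Dark iron disc weight, diameter 60 mm, 30 mm tall, with a plain upright steel knob of diameter 22 mm and 34 mm height on its centre (64 mm tall in all), about 0.65 kg. Origin: centre of its underside; z up along the knob.
- jar: Small glass screw jar with steel lid, diameter 42 mm, 53 mm tall, loose, standing among the things; to be left alone. Origin: centre of its underside.
- tape: Grey tape measure standing upright, 62 mm long (its x), 34 mm wide (its y), 56 mm tall, loose, among the things; to be left alone. Origin: centre of its underside.
Things that resemble listed ones, but are neither listed nor needed, are in the scene too. Leave any blue or red look-alike of the stop alone.

How it is judged:
By the outcome, as a careful person would: the job done as asked, in the order asked, and still so for the second after the job is handed in, with the robot touching nothing.
It also fails if it takes over 123 s, if anything falls off the work surface, if the arm or the gripper's body presses on something with over 40 N, if the wrist force passes 120 N, or if a joint passes its speed limit or range.

## Working session

There is one attempt and no reset: what is moved stays moved. The work goes in short steps, Python scripts to look and compute and a tool call to move; the robot and the scene stay as the last step left them, time stands still between calls to the robot, and variables do not carry over. Pictures are saved under pics/ and viewed, and the job is handed in when it is done.

Besides the shell and the picture viewer there is one more tool, called after "Call:" as name([rows], argument=value, ...), one row to a line, values as JSON. step_arm: Moves the arm, as the interface text tells. Its arguments: {"type":"object","properties":{"targets":{"type":"array"},"squeeze":{"type":"number"}},"required":["targets"]}

```bash
ls; mkdir -p pics
cat > h.py <<'E'
import numpy as np, cv2
from workcell import bot, vision
from scipy.spatial.transform import Rotation as R
def snap(n,save=None):
    s=vision.snapshot(n)
    if save: cv2.imwrite('pics/'+save,s['color'][:,:,::-1])
    return s
def Rm(s):
    o=np.array(s['orientation'])
    return o if o.shape==(3,3) else R.from_quat([o[1],o[2],o[3],o[0]]).as_matrix()
def rays(s,px):
    px=np.asarray(px,float).reshape(-1,2)
    d=np.stack([(px[:,0]-s['cx'])/s['fx'],-(px[:,1]-s['cy'])/s['fy'],-np.ones(len(px))],1)
    return d@Rm(s).T
def plane(s,px,z):
    d=rays(s,px); e=np.array(s['eye']); return e+d*((z-e[2])/d[:,2])[:,None]
def cloud(s):
    v,u=np.mgrid[0:480,0:640]
    d=rays(s,np.stack([u.ravel(),v.ravel()],1))
    return (np.array(s['eye'])+d*s['z_map'].reshape(-1,1)).reshape(480,640,3)
E
python3 - <<'E'
from h import *
print(bot.state())
for n in ['scene','top','wrist']:
    s=snap(n,n+'0.png'); print(n,{k:s[k] for k in s if k not in('color','z_map')}, [k for k in s])
E
```

```text
pics
{'time': 0.0, 'q': array([ 1.12720495e+00,  1.16501453e-01,  1.44227645e+00,  1.23080526e-05,
        1.58399512e+00, -3.78033637e-02]), 'joint_velocities': array([ 0.00021407, -0.00154835,  0.00076906,  0.00122528,  0.00023786,
       -0.00019423]), 'tau': array([ 3.23565844e-03, -7.31963754e+01, -6.32504797e+01,  1.33530498e-04,
        6.13442244e-03,  1.14947446e-05]), 'eef_pos': array([0.26637437, 0.62000444, 0.2271448 ]), 'eef_rot': array([-1.46663560e-04,  2.01504703e-01,  9.79487369e-01, -5.71700772e-04]), 'ft_force': array([-0.39110855, -0.49321484,  0.35873046]), 'torque': array([ 0.01686699,  0.05792013, -0.02762002]), 'gripper_width': 1.0010366094455665}
scene {'fx': 542.8245148040562, 'fy': 542.8245148040562, 'cx': 316.29756455235963, 'cy': 234.63342008123612, 'eye': array([1.16587494, 0.05642451, 0.89491533]), 'orientation': array([0.60102067, 0.22423438, 0.25776025, 0.72253218])} ['color', 'z_map', 'fx', 'fy', 'cx', 'cy', 'eye', 'orientation']
top {'fx': 593.2831359792931, 'fy': 593.2831359792931, 'cx': 318.4265885676929, 'cy': 232.99293228751034, 'eye': array([ 0.26979302, -0.02974606,  1.26061037]), 'orientation': array([-0.69438102, -0.05227998,  0.05660432,  0.7154703 ])} ['color', 'z_map', 'fx', 'fy', 'cx', 'cy', 'eye', 'orientation']
wrist {'fx': 432.29109286459857, 'fy': 432.29109286459857, 'cx': 319.2461021808862, 'cy': 237.42293240205, 'eye': array([0.19407823, 0.65081601, 0.37365017]), 'orientation': array([ 0.82476229, -0.13124832, -0.08600867,  0.54327116])} ['color', 'z_map', 'fx', 'fy', 'cx', 'cy', 'eye', 'orientation']
```

View pics/scene0.png

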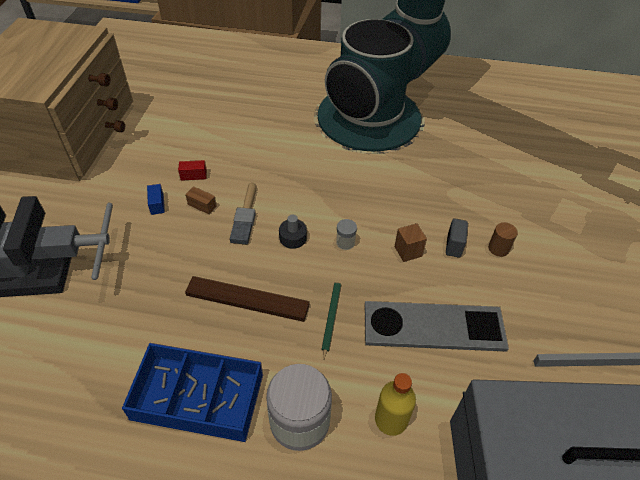

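View pics/top0.png

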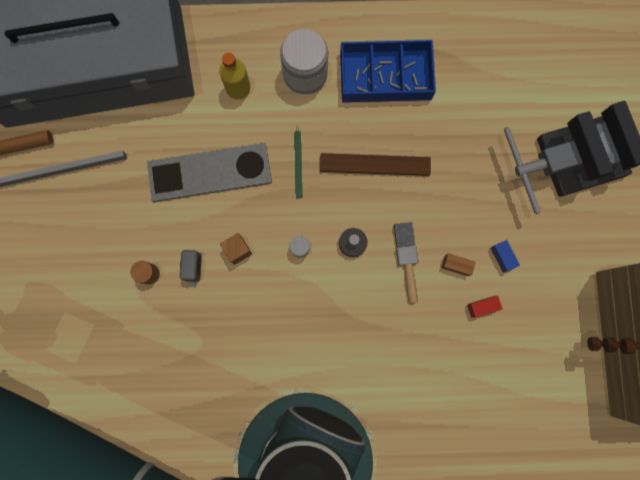

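View pics/wrist0.png

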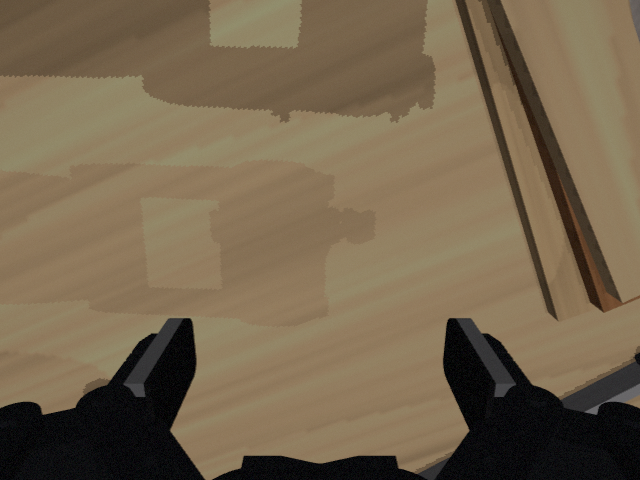

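The scene shows, in top-view pixels: board (210,172) with the round pad (250,165) and square pad (167,178), post (145,272), tape (190,266), block (236,249), jar (300,246), weight (353,242), and slat (375,164). The stop is the brown one at (459,265), with blue (505,256) and red (485,307) look-alikes beside it. A pencil lies at (298,165) between the board and slat, and a brush at (406,245).

Run:
```python
from h import *
s=snap('top'); C=cloud(s); z=C[...,2]
print('bench z',np.median(z[300:350,250:400]),z[300:350,250:400].std())
items={'post':(145,272,.06),'tape':(190,266,.056),'block':(236,249,.06),'jar':(300,246,.053),'weight':(353,242,.03),'stop':(459,265,.035),'slat':(375,164,.015),'board':(210,172,.012),'blue':(505,256,.035),'red':(485,307,.035)}
for k,(u,v,h) in items.items():
    lo,hi=(h-.006,h+.006)
    if k=='weight': lo,hi=.022,.04
    m=((z>lo)&(z<hi)).astype(np.uint8)
    if k=='board': m=((z>.007)&(z<.02)).astype(np.uint8)
    n,l,st,ce=cv2.connectedComponentsWithStats(m,connectivity=4)
    win=l[v-10:v+10,u-10:u+10]; w=win[win>0]
    if len(w)==0: print(k,'none');continue
    i=np.bincount(w).argmax()
    mm=(l==i).astype(np.uint8)
    c=max(cv2.findContours(mm,cv2.RETR_EXTERNAL,cv2.CHAIN_APPROX_NONE)[0],key=cv2.contourArea)
    P=plane(s,c.reshape(-1,2),h)[:,:2]
    r=cv2.minAreaRect((P*1000).astype(np.float32))
    (cx,cy),(a,b),an=r
    # direction of long side
    bx=cv2.boxPoints(r); e=bx[1]-bx[0]; f=bx[2]-bx[1]
    L=e if np.hypot(*e)>np.hypot(*f) else f
    print(k,'c',np.round([cx,cy],1),'size',np.round([a,b],1),'long ang',round(np.degrees(np.arctan2(L[1],L[0]))%180,1),'h',round(np.median(z[mm>0]),4))
```

```text
bench z 0.0015339324130206888 0.07544858852272816
post c [390.  319.8] size [44.8 42.6] long ang 88.3 h 0.0611
tape c [400.9 226.5] size [61.9 34.6] long ang 0.1 h 0.0565
block c [433.  132.3] size [46.3 45. ] long ang 30.6 h 0.061
jar c [4.341e+02 1.000e-01] size [41.  39.3] long ang 43.3 h 0.0544
weight c [ 441.4 -111.6] size [59.3 58.4] long ang 42.9 h 0.0316
stop c [ 387.1 -330.6] size [60.8 31.3] long ang 69.6 h 0.0364
slat c [ 612.1 -167.1] size [239.   42.2] long ang 86.2 h 0.016
board c [605.9 193.5] size [ 92.1 261.7] long ang 97.7 h 0.014
blue c [ 402.3 -429.4] size [59.9 31.4] long ang 22.3 h 0.0363
red c [ 298.9 -379.1] size [30.1 61.3] long ang 105.0 h 0.0366
```

Run:
```python
from h import *
s=snap('scene'); t=snap('top')
a=cv2.resize(s['color'][140:280,130:340],None,fx=2.8,fy=2.8)
b=cv2.resize(t['color'][220:330,290:530],None,fx=2.4,fy=2.4)
o=np.zeros((600,800,3),np.uint8); a=a[:330]
o[:a.shape[0],:a.shape[1]]=a; bh=min(b.shape[0],270); o[330:330+bh,:b.shape[1]]=b[:bh]
cv2.imwrite('pics/crop1.png',o[:,:,::-1])
```

```text
(no output)
```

View pics/crop1.png

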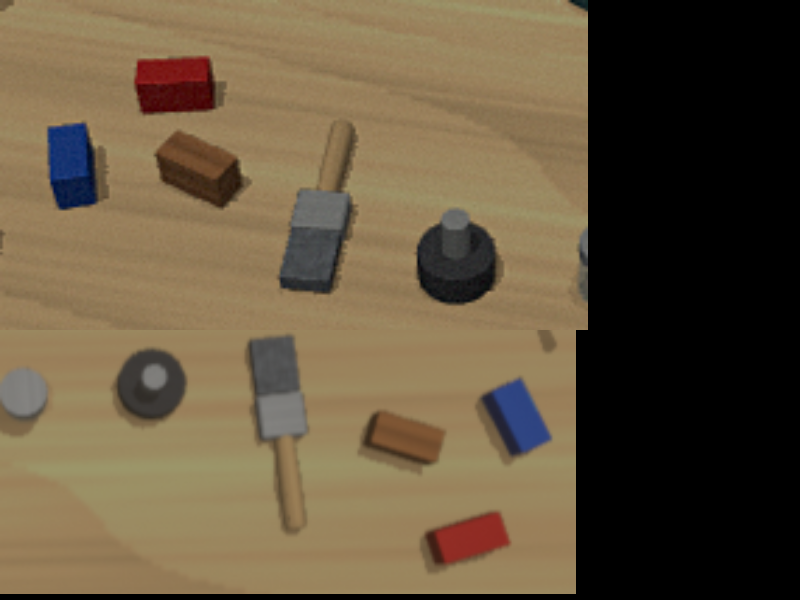

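The chosen stop is the plain brown block at crop pixel (405,437), top-view (459,265). The blue and red look-alikes are ruled out. Next I'll measure the pads and fingertips and write the move calculator.

```bash
cat >> h.py <<'E'
def move(x,y,z,ang=None,st=None):
    """mm, deg of jaw axis (mod 180). prints travel/rot in tool axes for the call"""
    st=st or bot.state(); q=np.array(st['eef_rot']); A=R.from_quat([q[1],q[2],q[3],q[0]]).as_matrix()
    p=np.array(st['eef_pos']); cur=np.degrees(np.arctan2(A[1,1],A[0,1]))
    if ang is None: ang=cur
    d=(ang-cur+90)%180-90; a=np.radians(cur+d)
    Y=np.array([np.cos(a),np.sin(a),0]); Z=np.array([0,0,-1.]); X=np.cross(Y,Z)
    D=np.stack([X,Y,Z],1); rot=R.from_matrix(A.T@D).as_rotvec(); tr=A.T@(np.array([x,y,z])/1000-p)
    print('t%.2f tcp'%st['time'],np.round(p*1000,1),'jaw %.1f'%cur,'grip %.3f'%st['gripper_width'],'F',np.round(st['ft_force'],1),'q1,q6',np.round(st['q'][[0,5]],2))
    print('  travel',np.round(tr,4).tolist(),'rot',np.round(rot,3).tolist(),'rows>=',int(np.ceil(max(np.linalg.norm(tr)*1000/41.7,np.degrees(np.linalg.norm(rot))/7.16))))
def view(n,save=None):
    return snap(n,save)
E
python3 - <<'E'
from h import *
for n in ('top','scene'):
    s=snap(n); g=cv2.cvtColor(s['color'],cv2.COLOR_RGB2GRAY); C=cloud(s)
    near=(np.hypot(C[...,0]-.606,C[...,1]-.1935)<.16)
    m=((g<45)&near&(C[...,2]<.03)).astype(np.uint8)
    k,l,stt,ce=cv2.connectedComponentsWithStats(m)
    for i in range(1,k):
        if stt[i,4]<150: continue
        c=max(cv2.findContours((l==i).astype(np.uint8),cv2.RETR_EXTERNAL,cv2.CHAIN_APPROX_NONE)[0],key=cv2.contourArea)
        P=(plane(s,c.reshape(-1,2),.015)[:,:2]*1000).astype(np.float32)
        r=cv2.minAreaRect(P); print(n,'pad',np.round(r[0],1),np.round(r[1],1),round(r[2],1))
    m=((C[...,2]>.008)&(C[...,2]<.02)&near&(C[...,0]>.5)).astype(np.uint8)
    k,l,stt,ce=cv2.connectedComponentsWithStats(m,connectivity=4)
    i=1+stt[1:,4].argmax()
    c=max(cv2.findContours((l==i).astype(np.uint8),cv2.RETR_EXTERNAL,cv2.CHAIN_APPROX_NONE)[0],key=cv2.contourArea)
    P=(plane(s,c.reshape(-1,2),.012)[:,:2]*1000).astype(np.float32)
    r=cv2.minAreaRect(P); print(n,'board',np.round(r[0],1),np.round(r[1],1),round(r[2],1))
    C=None
s=snap('wrist'); C=cloud(s); st=bot.state()
q=st['eef_rot'];A=R.from_quat([q[1],q[2],q[3],q[0]]).as_matrix()
T=(C-st['eef_pos'])@A
ok=(s['z_map']>0)&(np.abs(T[...,0])<.03)&(np.abs(T[...,1])<.08)&(T[...,2]<.06)
print('tip z in tool', np.percentile(T[...,2][ok],[50,90,98,99.5,100]))
move(390,320,120,0,st)
E
```

```text
top pad [617.5 104.2] [54.1 55.9] 89.1
top pad [593.5 282.3] [57.7 57.7] 7.4
top board [605.6 192.7] [ 92.9 260. ] 7.7
scene pad [620.9 104. ] [59.6 58.3] 23.6
scene pad [596.5 282.1] [61.7 60.4] 7.8
scene board [609.6 193.6] [ 93.2 260.1] 7.8
tip z in tool [-0.06972973 -0.03660418 -0.02334623 -0.01918814 -0.01633284]
t0.45 tcp [266.5 620.2 227.8] jaw 66.8 grip 0.999 F [-0.8  0.4 -0.2] q1,q6 [ 1.13 -0.04]
  travel [-0.232, -0.227, 0.1079] rot [-0.0, 0.0, 1.165] rows>= 10
```

Call:
step_arm([
  {"rot":[0,0,1.165],"travel":[-0.232,-0.227,0.108],"hand":1},
  {"rot":[0,0,1.165],"travel":[-0.232,-0.227,0.108],"hand":1},
  {"rot":[0,0,1.165],"travel":[-0.232,-0.227,0.108],"hand":1},
  {"rot":[0,0,1.165],"travel":[-0.232,-0.227,0.108],"hand":1},
  {"rot":[0,0,1.165],"travel":[-0.232,-0.227,0.108],"hand":1},
  {"rot":[0,0,1.165],"travel":[-0.232,-0.227,0.108],"hand":1},
  {"rot":[0,0,1.165],"travel":[-0.232,-0.227,0.108],"hand":1},
  {"rot":[0,0,1.165],"travel":[-0.232,-0.227,0.108],"hand":1},
])

```text
time: 1.12
eef_pos: [0.3871, 0.326, 0.1222]
eef_rot: [0.0, 0.649, 0.761, 0.0]
ft_force: [0.4, 0.8, 0.8]
gripper_width: 1.001
```

Run:
```python
from h import *
move(390,320,120,0)
```

```text
t1.12 tcp [387.1 326.  122.2] jaw 9.1 grip 1.001 F [0.4 0.8 0.8] q1,q6 [0.65 0.49]
  travel [-0.0064, 0.0019, 0.0022] rot [0.001, -0.0, 0.159] rows>= 2
```

Call:
step_arm([
  {"rot":[0,0,0.159],"travel":[-0.006,0.002,0.002],"hand":1},
  {"rot":[0,0,0.159],"travel":[-0.006,0.002,0.002],"hand":1},
  {"rot":[0,0,0.159],"travel":[-0.006,0.002,0.002],"hand":1},
  {"rot":[0,0,0.159],"travel":[-0.006,0.002,0.002],"hand":1},
])

```text
time: 1.45
eef_pos: [0.3901, 0.3204, 0.1205]
eef_rot: [0.0, 0.706, 0.708, 0.001]
ft_force: [-0.4, -0.0, -0.1]
gripper_width: 0.996
```

Run:
```python
from h import *
s=snap('wrist','w1.png'); C=cloud(s)
m=((C[...,2]>.055)&(C[...,2]<.067)&(np.hypot(C[...,0]-.39,C[...,1]-.32)<.035)).astype(np.uint8)
c=max(cv2.findContours(m,cv2.RETR_EXTERNAL,cv2.CHAIN_APPROX_NONE)[0],key=cv2.contourArea)
P=(plane(s,c.reshape(-1,2),.06)[:,:2]*1000).astype(np.float32)
print(cv2.minEnclosingCircle(P), cv2.minAreaRect(P))
move(390,320,38,0)
```

```text
((390.9442138671875, 321.6610107421875), 22.840816497802734) ((390.71246337890625, 321.4172668457031), (44.08627700805664, 45.19102096557617), 0.07619427889585495)
t1.50 tcp [390.  320.7 120.5] jaw 0.1 grip 1.003 F [-0.4  0.5 -0.2] q1,q6 [0.64 0.64]
  travel [-0.0007, -0.0, 0.0825] rot [0.001, -0.001, 0.003] rows>= 2
```

View pics/w1.png

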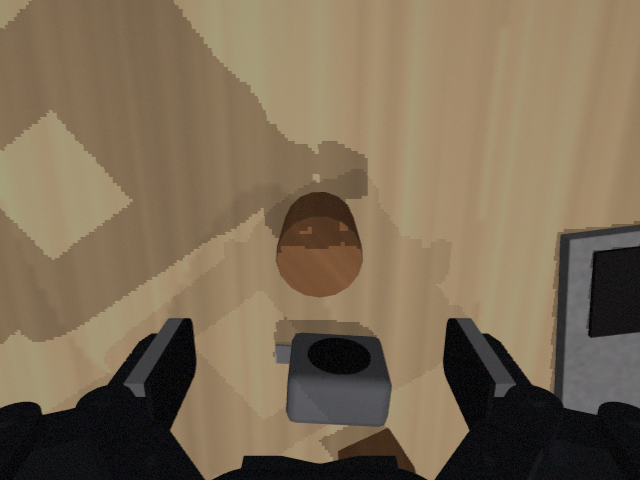

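The wrist view shows the post top at (320,257), between and ahead of the jaws, with the tape at (340,380) off to the robot's side. Position agrees with the top view to within 1.5 mm, so I'll descend and grip.

Call:
step_arm([
  {"rot":[0,0,0],"travel":[0,0,0.04],"hand":1},
  {"rot":[0,0,0],"travel":[0,0,0.07],"hand":1},
  {"rot":[0,0,0],"travel":[0,0,0.083],"hand":1},
  {"rot":[0,0,0],"travel":[0,0,0.083],"hand":1},
  {"rot":[0,0,0],"travel":[0,0,0.083],"hand":0.3},
  {"rot":[0,0,0],"travel":[0,0,0.083],"hand":0.3},
  {"rot":[0,0,0],"travel":[0,0,0.083],"hand":0.3},
  {"rot":[0,0,0],"travel":[0,0,0.083],"hand":0.3},
], squeeze=40)

```text
time: 2.17
eef_pos: [0.3908, 0.3214, 0.0395]
eef_rot: [0.0, 0.706, 0.708, 0.002]
ft_force: [-2.3, -1.0, 9.1]
gripper_width: 0.506
```

Run:
```python
from h import *
move(390,320,38,0)
```

```text
t2.17 tcp [390.8 321.4  39.5] jaw 0.2 grip 0.506 F [-2.3 -1.   9.1] q1,q6 [0.64 0.63]
  travel [-0.0014, -0.0008, 0.0015] rot [0.003, -0.002, 0.003] rows>= 1
```

Call:
step_arm([
  {"rot":[0,0,0],"travel":[0,0,0],"hand":0.3},
  {"rot":[0,0,0],"travel":[0,0,0],"hand":0.3},
  {"rot":[0,0,0],"travel":[0,0,-0.03],"hand":0.3},
  {"rot":[0,0,0],"travel":[0,0,-0.06],"hand":0.3},
  {"rot":[0,0,0],"travel":[0,0,-0.09],"hand":0.3},
  {"rot":[0,0,0],"travel":[0,0,-0.09],"hand":0.3},
])

```text
time: 2.67
eef_pos: [0.3922, 0.3225, 0.1359]
eef_rot: [0.001, 0.706, 0.708, 0.006]
ft_force: [1.1, 0.7, 0.6]
gripper_width: 0.512
```

Run:
```python
from h import *
snap('wrist','w2.png')
move(619,104,130,8)
```

```text
t2.72 tcp [391.7 322.  133. ] jaw 0.2 grip 0.510 F [-0.3 -0.  -1. ] q1,q6 [0.64 0.63]
  travel [-0.2187, 0.2267, 0.0035] rot [0.008, -0.005, -0.137] rows>= 8
```

View pics/w2.png

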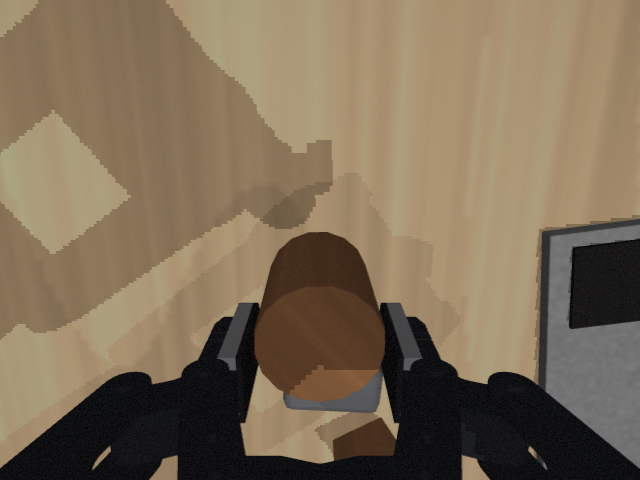

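The post is held, centred in the jaws at (320,330). Carrying it to the round pad.

Call:
step_arm([
  {"rot":[0.008,-0.005,-0.137],"travel":[-0.219,0.227,0.003],"hand":0.3},
  {"rot":[0.008,-0.005,-0.137],"travel":[-0.219,0.227,0.003],"hand":0.3},
  {"rot":[0.008,-0.005,-0.137],"travel":[-0.219,0.227,0.003],"hand":0.3},
  {"rot":[0.008,-0.005,-0.137],"travel":[-0.219,0.227,0.003],"hand":0.3},
  {"rot":[0.008,-0.005,-0.137],"travel":[-0.219,0.227,0.003],"hand":0.3},
  {"rot":[0.008,-0.005,-0.137],"travel":[-0.219,0.227,0.003],"hand":0.3},
  {"rot":[0.008,-0.005,-0.137],"travel":[-0.219,0.227,0.003],"hand":0.3},
  {"rot":[0.008,-0.005,-0.137],"travel":[-0.219,0.227,0.003],"hand":0.3},
])

```text
time: 3.38
eef_pos: [0.621, 0.1008, 0.1293]
eef_rot: [-0.0, 0.656, 0.754, -0.001]
ft_force: [0.3, 0.5, -0.1]
gripper_width: 0.508
```

Run:
```python
from h import *
move(619,104,62,8)
```

```text
t3.38 tcp [621.  100.8 129.3] jaw 7.9 grip 0.508 F [ 0.3  0.5 -0.1] q1,q6 [ 0.12 -0.02]
  travel [0.0034, -0.0014, 0.0673] rot [-0.001, 0.0, -0.001] rows>= 2
```

Call:
step_arm([
  {"rot":[0,0,0],"travel":[0.003,-0.001,0.03],"hand":0.3},
  {"rot":[0,0,0],"travel":[0.003,-0.001,0.067],"hand":0.3},
  {"rot":[0,0,0],"travel":[0.003,-0.001,0.067],"hand":0.3},
  {"rot":[0,0,0],"travel":[0.003,-0.001,0.067],"hand":0.3},
  {"rot":[0,0,0],"travel":[0.003,-0.001,0.067],"hand":0.3},
])

```text
time: 3.8
eef_pos: [0.6197, 0.1039, 0.0637]
eef_rot: [-0.0, 0.656, 0.754, -0.0]
ft_force: [0.7, 0.4, 1.2]
gripper_width: 0.508
```

Run:
```python
from h import *
snap('wrist','w3.png');snap('scene','s3.png')
move(619,104,55.5,8)
```

```text
t3.90 tcp [620.2 104.1  64.6] jaw 8.0 grip 0.508 F [ 0.1 -0.2 -1.2] q1,q6 [ 0.13 -0.01]
  travel [0.0001, -0.0012, 0.0091] rot [0.001, 0.0, -0.0] rows>= 1
```

View pics/w3.png

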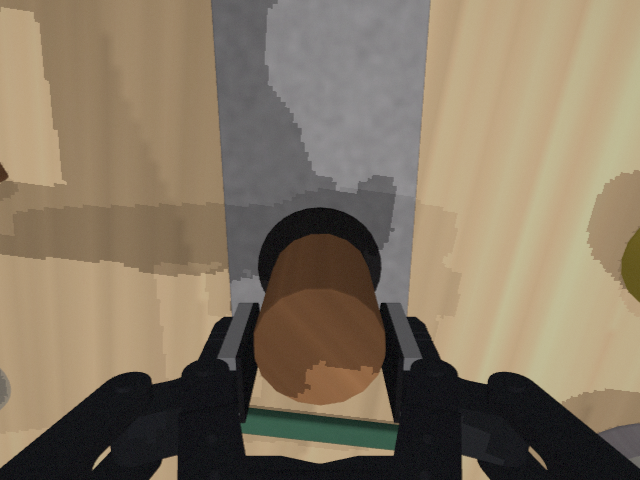

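The wrist view shows the post bottom (320,250) centred sideways on the round pad (320,265). Lowering and releasing.

Call:
step_arm([
  {"rot":[0,0,0],"travel":[0,-0.001,0.005],"hand":0.3},
  {"rot":[0,0,0],"travel":[0,-0.001,0.009],"hand":0.3},
  {"rot":[0,0,0],"travel":[0,-0.001,0.01],"hand":0.3},
  {"rot":[0,0,0],"travel":[0,-0.001,0.01],"hand":0.3},
  {"rot":[0,0,0],"travel":[0,-0.001,0.01],"hand":0.3},
])

```text
time: 4.32
eef_pos: [0.6191, 0.104, 0.0546]
eef_rot: [0.001, 0.656, 0.755, 0.0]
ft_force: [-1.0, 0.2, -0.1]
gripper_width: 0.514
```

Run:
```python
from h import *
move(619,104,55.5,8)
```

```text
t4.32 tcp [619.1 104.   54.6] jaw 8.0 grip 0.514 F [-1.   0.2 -0.1] q1,q6 [ 0.13 -0.01]
  travel [0.0, -0.0001, -0.0009] rot [0.001, 0.0, -0.0] rows>= 1
```

Call:
step_arm([
  {"rot":[0,0,0],"travel":[0,0,0.001],"hand":0.3},
  {"rot":[0,0,0],"travel":[0,0,0.002],"hand":0.3},
  {"rot":[0,0,0],"travel":[0,0,0.002],"hand":0.3},
])

```text
time: 4.57
eef_pos: [0.6194, 0.1039, 0.0533]
eef_rot: [0.001, 0.656, 0.755, 0.001]
ft_force: [-2.2, -1.3, 6.8]
gripper_width: 0.511
```

Contact at about 7 N. Opening and rising.

Call:
step_arm([
  {"rot":[0,0,0],"travel":[0,0,0],"hand":0.65},
  {"rot":[0,0,0],"travel":[0,0,0],"hand":1},
  {"rot":[0,0,0],"travel":[0,0,0],"hand":1},
  {"rot":[0,0,0],"travel":[0,0,0],"hand":1},
  {"rot":[0,0,0],"travel":[0,0,-0.04],"hand":1},
  {"rot":[0,0,0],"travel":[0,0,-0.08],"hand":1},
  {"rot":[0,0,0],"travel":[0,0,-0.12],"hand":1},
])

```text
time: 5.15
eef_pos: [0.6187, 0.1039, 0.1744]
eef_rot: [0.0, 0.656, 0.755, -0.0]
ft_force: [0.7, -1.0, 0.4]
gripper_width: 1.003
```

```bash
cat >> h.py <<'E'
def top(s,cx,cy,h,rad=.04,tol=.008):
    C=cloud(s); m=((abs(C[...,2]-h-.0012)<tol)&(np.hypot(C[...,0]-cx,C[...,1]-cy)<rad)).astype(np.uint8)
    cs=cv2.findContours(m,cv2.RETR_EXTERNAL,cv2.CHAIN_APPROX_NONE)[0]
    if not cs: return None
    c=max(cs,key=cv2.contourArea)
    P=(plane(s,c.reshape(-1,2),h)[:,:2]*1000).astype(np.float32)
    r=cv2.minAreaRect(P); return np.round(r[0],1),np.round(r[1],1),round(r[2],1)
E
python3 - <<'E'
from h import *
for n in ('top','scene','wrist'):
    s=snap(n,n+'4.png'); print(n,'post',top(s,.619,.104,.075),'block',top(s,.433,.132,.060))
move(433,132.5,130,30.6)
move(433,132.5,130,120.6)
E
```

```text
top post None block None
scene post (array([622.9, 104. ]), array([48.3, 42.9]), 4.4) block (array([443.5, 156.8]), array([10.5, 25.1]), 82.6)
wrist post (array([620.6, 103.6]), array([44.3, 45.3]), 13.6) block (array([437.8, 133.2]), array([48.9, 45.2]), 30.3)
t5.30 tcp [620.5 104.1 177.2] jaw 8.0 grip 0.998 F [ 0.4  1.  -1.2] q1,q6 [ 0.13 -0.01]
  travel [0.0541, -0.1821, 0.0457] rot [0.007, 0.002, -0.395] rows>= 5
t5.30 tcp [620.5 104.1 177.2] jaw 8.0 grip 0.998 F [ 0.4  1.  -1.2] q1,q6 [ 0.13 -0.01]
  travel [0.0541, -0.1821, 0.0457] rot [0.007, -0.004, 1.176] rows>= 10
```

View pics/wrist4.png

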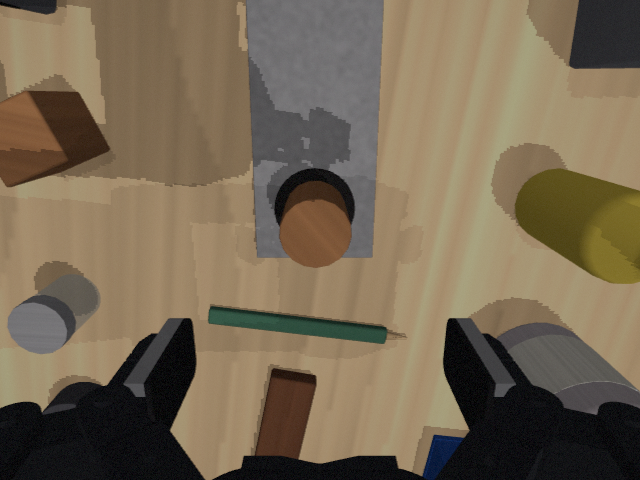

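The post stands well centred on the round pad, at wrist (315,225). Next, the block.

Call:
step_arm([
  {"rot":[0.007,0.002,-0.395],"travel":[0.054,-0.182,0.046],"hand":1},
  {"rot":[0.007,0.002,-0.395],"travel":[0.054,-0.182,0.046],"hand":1},
  {"rot":[0.007,0.002,-0.395],"travel":[0.054,-0.182,0.046],"hand":1},
  {"rot":[0.007,0.002,-0.395],"travel":[0.054,-0.182,0.046],"hand":1},
  {"rot":[0.007,0.002,-0.395],"travel":[0.054,-0.182,0.046],"hand":1},
  {"rot":[0.007,0.002,-0.395],"travel":[0.054,-0.182,0.046],"hand":1},
  {"rot":[0.007,0.002,-0.395],"travel":[0.054,-0.182,0.046],"hand":1},
  {"rot":[0.007,0.002,-0.395],"travel":[0.054,-0.182,0.046],"hand":1},
])

```text
time: 5.97
eef_pos: [0.4334, 0.1324, 0.1295]
eef_rot: [0.0, 0.495, 0.869, 0.0]
ft_force: [0.1, -1.2, 0.4]
gripper_width: 1.0
```

Run:
```python
from h import *
for n in ('top','wrist'):
    s=snap(n,n+'5.png'); print(n,'block',top(s,.433,.132,.060),'post',top(s,.619,.104,.075),)
move(434,132.5,38,30.6)
```

```text
top block (array([414.7, 124. ]), array([2. , 2.1]), 89.4) post (array([617.9, 103.6]), array([43.4, 44.7]), 88.3)
wrist block (array([434.5, 133.5]), array([44.8, 45.7]), 30.6) post None
t6.07 tcp [433.8 132.2 129.6] jaw 30.6 grip 1.003 F [-0.1  0.2  0.2] q1,q6 [ 0.24 -0.29]
  travel [0.0002, 0.0003, 0.0916] rot [0.0, 0.0, -0.0] rows>= 3
```

View pics/wrist5.png

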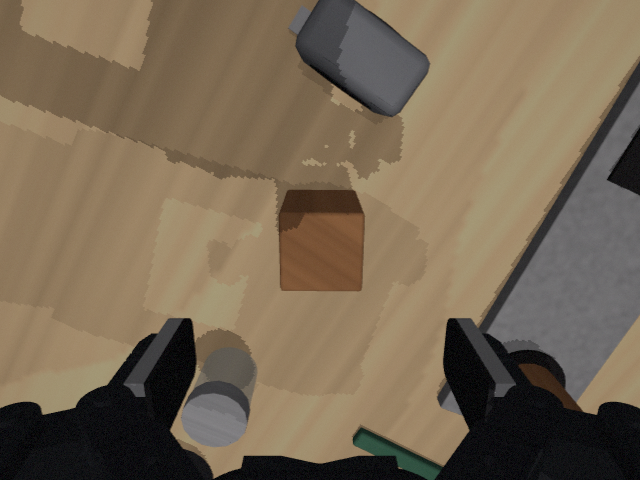

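The block is squared to the jaws at (321,250), and the top view puts the post within 0.7 mm of the pad centre. Descending and gripping.

Call:
step_arm([
  {"rot":[0,0,0],"travel":[0,0,0.04],"hand":1},
  {"rot":[0,0,0],"travel":[0,0,0.075],"hand":1},
  {"rot":[0,0,0],"travel":[0,0,0.09],"hand":1},
  {"rot":[0,0,0],"travel":[0,0,0.09],"hand":1},
  {"rot":[0,0,0],"travel":[0,0,0.09],"hand":0.3},
  {"rot":[0,0,0],"travel":[0,0,0.09],"hand":0.3},
  {"rot":[0,0,0],"travel":[0,0,0.09],"hand":0.3},
  {"rot":[0,0,0],"travel":[0,0,0.09],"hand":0.3},
])

```text
time: 6.73
eef_pos: [0.4348, 0.1324, 0.0414]
eef_rot: [0.001, 0.496, 0.869, 0.001]
ft_force: [-1.2, 0.2, 1.5]
gripper_width: 0.517
```

Call:
step_arm([
  {"rot":[0,0,0],"travel":[0,0,0],"hand":0.3},
  {"rot":[0,0,0],"travel":[0,0,0],"hand":0.3},
  {"rot":[0,0,0],"travel":[0,0,0],"hand":0.3},
])

```text
time: 6.98
eef_pos: [0.4351, 0.1325, 0.0419]
eef_rot: [0.001, 0.496, 0.869, 0.001]
ft_force: [0.3, -0.6, -1.2]
gripper_width: 0.518
```

Call:
step_arm([
  {"rot":[0,0,0],"travel":[0,0,-0.03],"hand":0.3},
  {"rot":[0,0,0],"travel":[0,0,-0.06],"hand":0.3},
  {"rot":[0,0,0],"travel":[0,0,-0.09],"hand":0.3},
  {"rot":[0,0,0],"travel":[0,0,-0.09],"hand":0.3},
])

```text
time: 7.32
eef_pos: [0.4367, 0.1329, 0.138]
eef_rot: [0.004, 0.496, 0.869, 0.004]
ft_force: [0.8, -0.4, -0.1]
gripper_width: 0.517
```

Run:
```python
from h import *
snap('wrist','w6.png')
move(595.5,282.3,120,7.7)
```

```text
t7.37 tcp [436.  132.7 135. ] jaw 30.6 grip 0.515 F [ 0.3  0.  -1.4] q1,q6 [ 0.24 -0.29]
  travel [0.0477, 0.2133, 0.0166] rot [0.009, 0.001, 0.399] rows>= 6
```

View pics/w6.png

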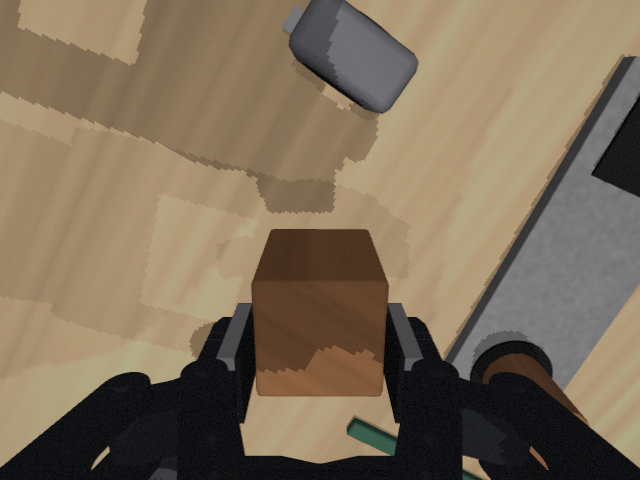

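The block is held squarely at (320,335). Carrying it to the square pad.

Call:
step_arm([
  {"rot":[0.009,0.001,0.399],"travel":[0.048,0.213,0.016],"hand":0.3},
  {"rot":[0.009,0.001,0.399],"travel":[0.048,0.213,0.016],"hand":0.3},
  {"rot":[0.009,0.001,0.399],"travel":[0.048,0.213,0.016],"hand":0.3},
  {"rot":[0.009,0.001,0.399],"travel":[0.048,0.213,0.016],"hand":0.3},
  {"rot":[0.009,0.001,0.399],"travel":[0.048,0.213,0.016],"hand":0.3},
  {"rot":[0.009,0.001,0.399],"travel":[0.048,0.213,0.016],"hand":0.3},
  {"rot":[0.009,0.001,0.399],"travel":[0.048,0.213,0.016],"hand":0.3},
  {"rot":[0.009,0.001,0.399],"travel":[0.048,0.213,0.016],"hand":0.3},
])

```text
time: 8.03
eef_pos: [0.5946, 0.2824, 0.1187]
eef_rot: [-0.001, 0.658, 0.753, -0.001]
ft_force: [0.1, -1.0, -1.0]
gripper_width: 0.512
```

Run:
```python
from h import *
snap('wrist','w7.png')
move(594.8,282.6,66,7.7)
```

```text
t8.08 tcp [594.4 282.  119.4] jaw 7.7 grip 0.513 F [ 0.  -0.  -1.7] q1,q6 [0.4  0.27]
  travel [0.0006, 0.0006, 0.0534] rot [-0.002, 0.001, 0.0] rows>= 2
```

View pics/w7.png

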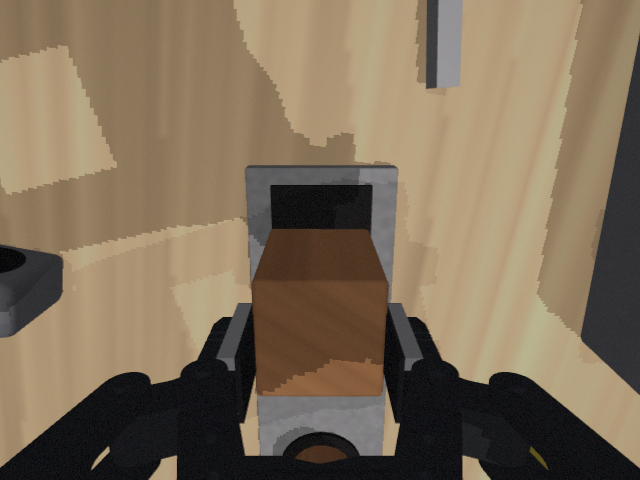

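The block lines up with the pad: pad edges at columns 271–372, block bottom at 270–372. Lowering.

Call:
step_arm([
  {"rot":[0,0,0],"travel":[0,0,0.03],"hand":0.3},
  {"rot":[0,0,0],"travel":[0,0,0.052],"hand":0.3},
  {"rot":[0,0,0],"travel":[0,0,0.058],"hand":0.3},
  {"rot":[0,0,0],"travel":[0,0,0.06],"hand":0.3},
  {"rot":[0,0,0],"travel":[0,0,0.061],"hand":0.3},
  {"rot":[0,0,0],"travel":[0,0,0.061],"hand":0.3},
])

```text
time: 8.58
eef_pos: [0.5947, 0.2819, 0.06]
eef_rot: [-0.0, 0.658, 0.753, -0.0]
ft_force: [-0.0, -0.5, -0.8]
gripper_width: 0.511
```

Run:
```python
from h import *
move(594.8,282.6,56,7.7)
```

```text
t8.58 tcp [594.7 281.9  60. ] jaw 7.7 grip 0.511 F [-0.  -0.5 -0.8] q1,q6 [0.4  0.27]
  travel [0.0007, 0.0002, 0.004] rot [-0.0, 0.0, 0.0] rows>= 1
```

Call:
step_arm([
  {"rot":[0,0,0],"travel":[0.0005,0,0.002],"hand":0.3},
  {"rot":[0,0,0],"travel":[0.0005,0,0.004],"hand":0.3},
  {"rot":[0,0,0],"travel":[0.0005,0,0.004],"hand":0.3},
  {"rot":[0,0,0],"travel":[0.0005,0,0.004],"hand":0.3},
])

```text
time: 8.92
eef_pos: [0.5948, 0.2825, 0.0564]
eef_rot: [0.0, 0.658, 0.753, 0.0]
ft_force: [0.2, -0.4, 0.9]
gripper_width: 0.516
```

Call:
step_arm([
  {"rot":[0,0,0],"travel":[0,0,0.001],"hand":0.3},
  {"rot":[0,0,0],"travel":[0,0,0.001],"hand":0.3},
  {"rot":[0,0,0],"travel":[0,0,0.001],"hand":0.3},
])

```text
time: 9.17
eef_pos: [0.5949, 0.2826, 0.0564]
eef_rot: [0.0, 0.658, 0.753, 0.0]
ft_force: [-4.9, -1.8, 8.0]
gripper_width: 0.517
```

Contact. Releasing and rising.

Call:
step_arm([
  {"rot":[0,0,0],"travel":[0,0,0],"hand":0.65},
  {"rot":[0,0,0],"travel":[0,0,0],"hand":1},
  {"rot":[0,0,0],"travel":[0,0,0],"hand":1},
  {"rot":[0,0,0],"travel":[0,0,0],"hand":1},
  {"rot":[0,0,0],"travel":[0,0,-0.04],"hand":1},
  {"rot":[0,0,0],"travel":[0,0,-0.08],"hand":1},
  {"rot":[0,0,0],"travel":[0,0,-0.12],"hand":1},
])

```text
time: 9.75
eef_pos: [0.5943, 0.2823, 0.1774]
eef_rot: [-0.0, 0.658, 0.753, -0.0]
ft_force: [0.6, -0.4, -0.2]
gripper_width: 1.002
```

Run:
```python
from h import *
snap('wrist','w8.png')
# stop long axis 69.6 -> jaw 159.6
move(387.5,-330.5,190,159.6)
```

```text
t9.80 tcp [596.6 283.3 187.4] jaw 7.7 grip 0.998 F [0.4 0.4 8.9] q1,q6 [0.4  0.27]
  travel [-0.5801, -0.2896, -0.0068] rot [0.009, -0.005, 0.491] rows>= 16
```

View pics/w8.png

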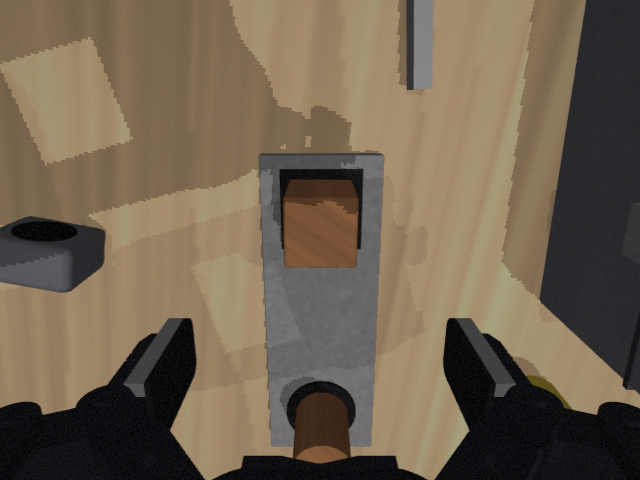

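The block sits squared up on the pad at (320,230), with an even dark margin around it. Next is the stop, in two calls.

Call:
step_arm([
  {"rot":[0.009,-0.005,0.491],"travel":[-0.58,-0.29,-0.005],"hand":1},
  {"rot":[0.009,-0.005,0.491],"travel":[-0.58,-0.29,-0.005],"hand":1},
  {"rot":[0.009,-0.005,0.491],"travel":[-0.58,-0.29,-0.005],"hand":1},
  {"rot":[0.009,-0.005,0.491],"travel":[-0.58,-0.29,-0.005],"hand":1},
  {"rot":[0.009,-0.005,0.491],"travel":[-0.58,-0.29,-0.005],"hand":1},
  {"rot":[0.009,-0.005,0.491],"travel":[-0.58,-0.29,-0.005],"hand":1},
  {"rot":[0.009,-0.005,0.491],"travel":[-0.58,-0.29,-0.005],"hand":1},
  {"rot":[0.009,-0.005,0.491],"travel":[-0.58,-0.29,-0.005],"hand":1},
])

```text
time: 10.47
eef_pos: [0.4868, -0.0346, 0.1824]
eef_rot: [0.0, 0.821, 0.571, -0.0]
ft_force: [0.5, -0.4, 1.1]
gripper_width: 1.002
```

Run:
```python
from h import *
move(387.5,-330.5,120,159.6)
```

```text
t10.47 tcp [486.8 -34.6 182.4] jaw -20.4 grip 1.002 F [ 0.5 -0.4  1.1] q1,q6 [-0.12  0.23]
  travel [-0.3119, 0.01, 0.0625] rot [0.0, 0.0, 0.0] rows>= 8
```

Call:
step_arm([
  {"rot":[0,0,0],"travel":[-0.312,0.01,0.062],"hand":1},
  {"rot":[0,0,0],"travel":[-0.312,0.01,0.062],"hand":1},
  {"rot":[0,0,0],"travel":[-0.312,0.01,0.062],"hand":1},
  {"rot":[0,0,0],"travel":[-0.312,0.01,0.062],"hand":1},
  {"rot":[0,0,0],"travel":[-0.312,0.01,0.062],"hand":1},
  {"rot":[0,0,0],"travel":[-0.312,0.01,0.062],"hand":1},
  {"rot":[0,0,0],"travel":[-0.312,0.01,0.062],"hand":1},
  {"rot":[0,0,0],"travel":[-0.312,0.01,0.062],"hand":1},
])

```text
time: 11.13
eef_pos: [0.3858, -0.3332, 0.1196]
eef_rot: [0.0, 0.821, 0.57, -0.0]
ft_force: [0.6, 1.3, 0.3]
gripper_width: 1.001
```

Call:
step_arm([
  {"rot":[0,0,0],"travel":[0,0,0],"hand":1},
  {"rot":[0,0,0],"travel":[0,0,0],"hand":1},
])

```text
time: 11.3
eef_pos: [0.3848, -0.3343, 0.1188]
eef_rot: [-0.0, 0.822, 0.569, -0.0]
ft_force: [-0.4, 0.3, 0.7]
gripper_width: 0.996
```

Run:
```python
from h import *
for n in ('wrist','top'):
    s=snap(n,n+'9.png')
    print(n,'stop',top(s,.387,-.3305,.035,.045),'block',top(s,.595,.2825,.075),'post',top(s,.619,.104,.075))
move(387.5,-330.5,22,159.6)
```

```text
wrist stop (array([ 390.2, -331. ]), array([60.8, 29.4]), 70.7) block None post None
top stop (array([ 380. , -345.2]), array([15. , 34.3]), 46.5) block (array([592.8, 281.8]), array([47.7, 46.3]), 6.9) post (array([617.9, 103.6]), array([43.4, 44.7]), 88.3)
t11.40 tcp [ 385.9 -332.8  119.6] jaw -20.5 grip 0.999 F [0.5 0.5 0.1] q1,q6 [-0.76 -0.4 ]
  travel [0.0028, 0.0006, 0.0976] rot [0.0, 0.0, -0.001] rows>= 3
```

View pics/wrist9.png

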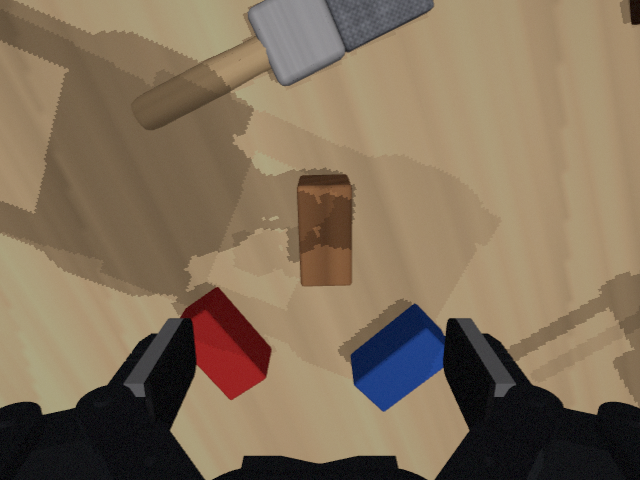

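The brown stop is between the jaws at (326,230). Red (225,345) and blue (400,358) are off the fingers' path. Descending and gripping.

Call:
step_arm([
  {"rot":[0,0,0],"travel":[0.003,0.002,0.035],"hand":1},
  {"rot":[0,0,0],"travel":[0.003,0.002,0.07],"hand":1},
  {"rot":[0,0,0],"travel":[0.003,0.002,0.095],"hand":1},
  {"rot":[0,0,0],"travel":[0.003,0.002,0.097],"hand":1},
  {"rot":[0,0,0],"travel":[0.003,0.002,0.097],"hand":1},
  {"rot":[0,0,0],"travel":[0.003,0.002,0.097],"hand":0.6},
  {"rot":[0,0,0],"travel":[0.003,0.002,0.097],"hand":0.2},
  {"rot":[0,0,0],"travel":[0.003,0.002,0.097],"hand":0.2},
])

```text
time: 12.07
eef_pos: [0.3897, -0.3312, 0.0245]
eef_rot: [0.001, 0.821, 0.57, 0.0]
ft_force: [0.7, 0.5, 0.6]
gripper_width: 0.602
```

Call:
step_arm([
  {"rot":[0,0,0],"travel":[0,0,0],"hand":0.2},
  {"rot":[0,0,0],"travel":[0,0,0],"hand":0.2},
  {"rot":[0,0,0],"travel":[0,0,0],"hand":0.2},
  {"rot":[0,0,0],"travel":[0,0,0],"hand":0.2},
])

```text
time: 12.4
eef_pos: [0.3903, -0.3317, 0.026]
eef_rot: [0.002, 0.821, 0.57, 0.0]
ft_force: [-2.1, 3.5, 10.1]
gripper_width: 0.335
```

Call:
step_arm([
  {"rot":[0,0,0],"travel":[0,0,0],"hand":0.2},
  {"rot":[0,0,0],"travel":[0,0,0],"hand":0.2},
  {"rot":[0,0,0],"travel":[0,0,-0.03],"hand":0.2},
  {"rot":[0,0,0],"travel":[0,0,-0.06],"hand":0.2},
  {"rot":[0,0,0],"travel":[0,0,-0.1],"hand":0.2},
  {"rot":[0,0,0],"travel":[0,0,-0.14],"hand":0.2},
  {"rot":[0,0,0],"travel":[0,0,-0.14],"hand":0.2},
])

```text
time: 12.98
eef_pos: [0.3915, -0.3328, 0.1743]
eef_rot: [0.007, 0.821, 0.57, 0.001]
ft_force: [0.5, -0.0, 2.0]
gripper_width: 0.33
```

Run:
```python
from h import *
snap('wrist','w10.png')
move(607,193.2,165,7.7)
```

```text
t13.03 tcp [ 390.9 -332.3  170.5] jaw -20.5 grip 0.332 F [ 0.1 -0.3 -1. ] q1,q6 [-0.75 -0.4 ]
  travel [0.5679, 0.0186, 0.0031] rot [0.009, 0.007, -0.492] rows>= 14
```

View pics/w10.png

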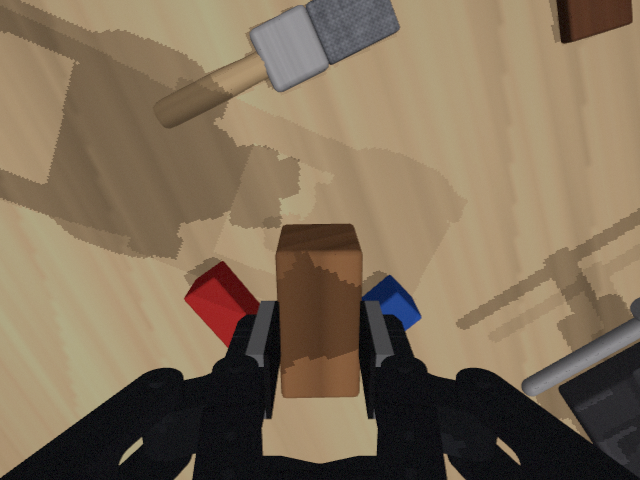

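The stop is held at (320,320). Carrying it to the middle of the board.

Call:
step_arm([
  {"rot":[0.009,0.007,-0.492],"travel":[0.568,0.019,0.003],"hand":0.2},
  {"rot":[0.009,0.007,-0.492],"travel":[0.568,0.019,0.003],"hand":0.2},
  {"rot":[0.009,0.007,-0.492],"travel":[0.568,0.019,0.003],"hand":0.2},
  {"rot":[0.009,0.007,-0.492],"travel":[0.568,0.019,0.003],"hand":0.2},
  {"rot":[0.009,0.007,-0.492],"travel":[0.568,0.019,0.003],"hand":0.2},
  {"rot":[0.009,0.007,-0.492],"travel":[0.568,0.019,0.003],"hand":0.2},
  {"rot":[0.009,0.007,-0.492],"travel":[0.568,0.019,0.003],"hand":0.2},
  {"rot":[0.009,0.007,-0.492],"travel":[0.568,0.019,0.003],"hand":0.2},
])

```text
time: 13.7
eef_pos: [0.5175, -0.0212, 0.1645]
eef_rot: [-0.0, 0.658, 0.753, -0.0]
ft_force: [0.7, -1.3, -1.1]
gripper_width: 0.334
```

Run:
```python
from h import *
move(607,193.2,120,7.7)
```

```text
t13.70 tcp [517.5 -21.2 164.5] jaw 7.7 grip 0.334 F [ 0.7 -1.3 -1.1] q1,q6 [-0.09 -0.22]
  travel [0.2005, 0.1175, 0.0444] rot [-0.001, 0.0, 0.0] rows>= 6
```

Call:
step_arm([
  {"rot":[0,0,0],"travel":[0.2,0.118,0.02],"hand":0.2},
  {"rot":[0,0,0],"travel":[0.2,0.118,0.02],"hand":0.2},
  {"rot":[0,0,0],"travel":[0.2,0.118,0.02],"hand":0.2},
  {"rot":[0,0,0],"travel":[0.2,0.118,0.02],"hand":0.2},
  {"rot":[0,0,0],"travel":[0.2,0.118,0.02],"hand":0.2},
  {"rot":[0,0,0],"travel":[0.2,0.118,0.044],"hand":0.2},
  {"rot":[0,0,0],"travel":[0.2,0.118,0.044],"hand":0.2},
  {"rot":[0,0,0],"travel":[0.2,0.118,0.044],"hand":0.2},
])

```text
time: 14.37
eef_pos: [0.6065, 0.1937, 0.1172]
eef_rot: [-0.001, 0.657, 0.754, -0.002]
ft_force: [-1.2, -0.1, -1.3]
gripper_width: 0.329
```

Call:
step_arm([
  {"rot":[0,0,0],"travel":[0,0,0],"hand":0.2},
  {"rot":[0,0,0],"travel":[0,0,0],"hand":0.2},
])

```text
time: 14.53
eef_pos: [0.6063, 0.1928, 0.1171]
eef_rot: [-0.001, 0.657, 0.754, -0.002]
ft_force: [-0.3, 0.8, -0.0]
gripper_width: 0.334
```

Run:
```python
from h import *
snap('wrist','w11.png')
move(607,193.2,41,7.7)
```

```text
t14.58 tcp [606.5 192.7 117.6] jaw 7.8 grip 0.335 F [-0.5  0.2  0.1] q1,q6 [0.27 0.13]
  travel [0.0005, 0.0009, 0.0766] rot [-0.005, 0.001, 0.001] rows>= 2
```

View pics/w11.png

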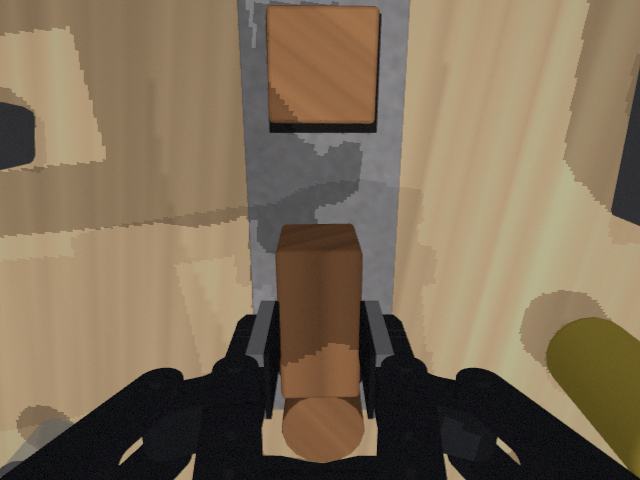

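The stop is lined up between the block (323,65) and the post (322,425). Lowering.

Call:
step_arm([
  {"rot":[-0.005,0.001,0],"travel":[0.0005,0.001,0.03],"hand":0.2},
  {"rot":[-0.005,0.001,0],"travel":[0.0005,0.001,0.06],"hand":0.2},
  {"rot":[-0.005,0.001,0],"travel":[0.0005,0.001,0.076],"hand":0.2},
  {"rot":[-0.005,0.001,0],"travel":[0.0005,0.001,0.077],"hand":0.2},
  {"rot":[-0.005,0.001,0],"travel":[0.0005,0.001,0.078],"hand":0.2},
  {"rot":[-0.005,0.001,0],"travel":[0.0005,0.001,0.079],"hand":0.2},
])

```text
time: 15.08
eef_pos: [0.6078, 0.193, 0.0404]
eef_rot: [0.001, 0.658, 0.753, 0.001]
ft_force: [0.4, 1.0, 0.5]
gripper_width: 0.328
```

Call:
step_arm([
  {"rot":[0,0,0],"travel":[0,0,0.001],"hand":0.2},
  {"rot":[0,0,0],"travel":[0,0,0.001],"hand":0.2},
])

```text
time: 15.25
eef_pos: [0.6086, 0.193, 0.041]
eef_rot: [0.001, 0.658, 0.753, 0.002]
ft_force: [0.0, 0.3, -0.5]
gripper_width: 0.332
```

Call:
step_arm([
  {"rot":[0,0,0],"travel":[0,-0.001,0.002],"hand":0.2},
  {"rot":[0,0,0],"travel":[0,-0.001,0.003],"hand":0.2},
  {"rot":[0,0,0],"travel":[0,-0.001,0.003],"hand":0.2},
])

```text
time: 15.5
eef_pos: [0.6075, 0.1929, 0.0381]
eef_rot: [0.001, 0.658, 0.753, 0.002]
ft_force: [0.2, -0.0, 0.1]
gripper_width: 0.329
```

Call:
step_arm([
  {"rot":[0,0,0],"travel":[0,0,0.001],"hand":0.2},
  {"rot":[0,0,0],"travel":[0,0,0.0015],"hand":0.2},
  {"rot":[0,0,0],"travel":[0,0,0.0015],"hand":0.2},
])

```text
time: 15.75
eef_pos: [0.6076, 0.193, 0.0369]
eef_rot: [0.001, 0.658, 0.753, 0.002]
ft_force: [-1.3, 1.2, 3.4]
gripper_width: 0.333
```

Call:
step_arm([
  {"rot":[0,0,0],"travel":[0,0,0],"hand":0.5},
  {"rot":[0,0,0],"travel":[0,0,0],"hand":0.9},
  {"rot":[0,0,0],"travel":[0,0,0],"hand":1},
  {"rot":[0,0,0],"travel":[0,0,0],"hand":1},
  {"rot":[0,0,0],"travel":[0,0,-0.04],"hand":1},
  {"rot":[0,0,0],"travel":[0,0,-0.08],"hand":1},
  {"rot":[0,0,0],"travel":[0,0,-0.12],"hand":1},
  {"rot":[0,0,0],"travel":[0,0,-0.14],"hand":1},
])

```text
time: 16.42
eef_pos: [0.6079, 0.193, 0.1824]
eef_rot: [0.003, 0.658, 0.753, 0.004]
ft_force: [0.2, -0.4, 1.0]
gripper_width: 1.001
```

Run:
```python
from h import *
s=snap('wrist','w12.png'); print(top(s,.607,.193,.047,.045),top(s,.595,.2825,.075),top(s,.619,.104,.075))
move(613,-167,130,176.2)
```

```text
(array([608.4, 193.7]), array([29.8, 60.3]), 7.9) (array([595.6, 282.5]), array([44.8, 44.6]), 6.8) (array([620.8, 105.1]), array([43.6, 48.5]), 6.4)
t16.47 tcp [608.7 193.3 185. ] jaw 7.7 grip 0.999 F [-0.4  0.9  4.2] q1,q6 [0.27 0.13]
  travel [-0.3577, -0.0449, 0.0538] rot [0.013, -0.003, 0.201] rows>= 9
```

View pics/w12.png

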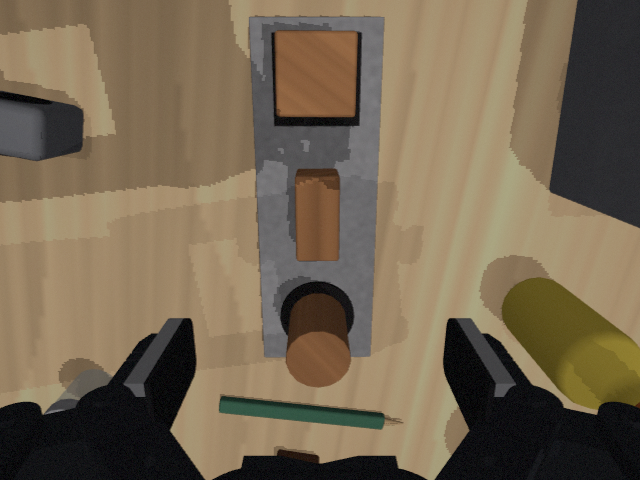

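The stop (318,215) is midway between block and post: measured (608.4,193.7) against a midpoint of (608.2,193.8). On to the slat.

Call:
step_arm([
  {"rot":[0.013,-0.003,0.201],"travel":[-0.358,-0.045,0.01],"hand":1},
  {"rot":[0.013,-0.003,0.201],"travel":[-0.358,-0.045,0.01],"hand":1},
  {"rot":[0.013,-0.003,0.201],"travel":[-0.358,-0.045,0.01],"hand":1},
  {"rot":[0.013,-0.003,0.201],"travel":[-0.358,-0.045,0.01],"hand":1},
  {"rot":[0.013,-0.003,0.201],"travel":[-0.358,-0.045,0.04],"hand":1},
  {"rot":[0.013,-0.003,0.201],"travel":[-0.358,-0.045,0.05],"hand":1},
  {"rot":[0.013,-0.003,0.201],"travel":[-0.358,-0.045,0.05],"hand":1},
  {"rot":[0.013,-0.003,0.201],"travel":[-0.358,-0.045,0.05],"hand":1},
])

```text
time: 17.13
eef_pos: [0.6119, -0.1388, 0.1401]
eef_rot: [-0.0, 0.73, 0.683, 0.0]
ft_force: [0.3, -0.0, 0.4]
gripper_width: 1.0
```

Call:
step_arm([
  {"rot":[0,0,0],"travel":[-0.02,0,0],"hand":1},
  {"rot":[0,0,0],"travel":[-0.02,0,0],"hand":1},
  {"rot":[0,0,0],"travel":[-0.02,0,0],"hand":1},
])

```text
time: 17.38
eef_pos: [0.6102, -0.1598, 0.1394]
eef_rot: [-0.0, 0.731, 0.683, -0.0]
ft_force: [-0.8, 0.5, 0.4]
gripper_width: 0.997
```

Run:
```python
from h import *
s=snap('wrist','w13.png'); print(top(s,.613,-.167,.015,.14))
s=snap('top'); print(top(s,.613,-.167,.015,.14))
move(613,-167,40,176.2)
```

```text
(array([ 615.4, -167.7]), array([238.9,  39.8]), 86.3)
(array([620.6, -54.1]), array([18.4, 41.5]), 74.5)
t17.48 tcp [ 610.6 -158.1  140.1] jaw -3.8 grip 0.999 F [-0.   0.5  0.6] q1,q6 [-0.29 -0.23]
  travel [-0.0087, 0.0029, 0.1001] rot [0.0, -0.0, 0.0] rows>= 3
```

View pics/w13.png

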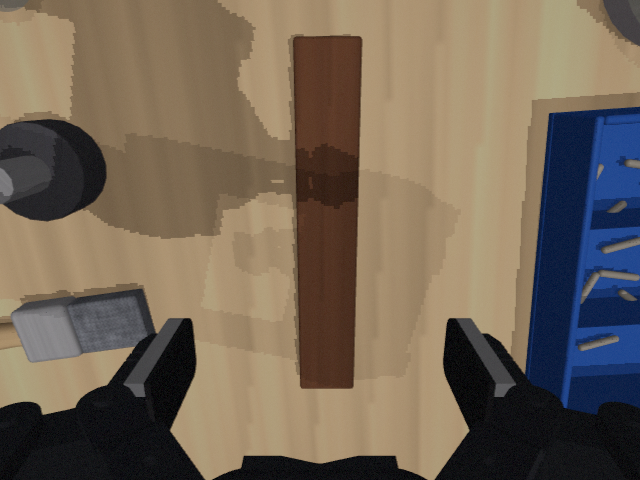

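The slat spans rows 37–388 along the jaws' normal, measured (615,-168). The weight at (50,170) and brush (85,325) are clear of the fingers. Descending to grip by the tips.

Call:
step_arm([
  {"rot":[0,0,0],"travel":[-0.01,0.004,0.035],"hand":1},
  {"rot":[0,0,0],"travel":[-0.01,0.004,0.07],"hand":1},
  {"rot":[0,0,0],"travel":[-0.01,0.004,0.1],"hand":1},
  {"rot":[0,0,0],"travel":[-0.01,0.004,0.115],"hand":1},
  {"rot":[0,0,0],"travel":[-0.01,0.004,0.115],"hand":0.8},
  {"rot":[0,0,0],"travel":[-0.01,0.004,0.115],"hand":0.7},
  {"rot":[0,0,0],"travel":[-0.01,0.004,0.115],"hand":0.65},
])

```text
time: 18.07
eef_pos: [0.6151, -0.1682, 0.0274]
eef_rot: [0.001, 0.73, 0.684, 0.001]
ft_force: [1.1, -0.0, 1.4]
gripper_width: 0.654
```

Run:
```python
from h import *
move(614.3,-168,20,176.2)
```

```text
t18.07 tcp [ 615.1 -168.2   27.4] jaw -3.7 grip 0.654 F [ 1.1 -0.   1.4] q1,q6 [-0.31 -0.24]
  travel [0.0001, -0.0009, 0.0074] rot [0.003, 0.0, 0.001] rows>= 1
```

Call:
step_arm([
  {"rot":[0.003,0,0],"travel":[0,-0.001,0.006],"hand":0.65},
  {"rot":[0.003,0,0],"travel":[0,-0.001,0.008],"hand":0.65},
  {"rot":[0.003,0,0],"travel":[0,-0.001,0.008],"hand":0.65},
  {"rot":[0.003,0,0],"travel":[0,-0.001,0.008],"hand":0.5},
  {"rot":[0.003,0,0],"travel":[0,-0.001,0.008],"hand":0.25},
  {"rot":[0.003,0,0],"travel":[0,-0.001,0.008],"hand":0.25},
  {"rot":[0.003,0,0],"travel":[0,-0.001,0.008],"hand":0.25},
], squeeze=60)

```text
time: 18.65
eef_pos: [0.6142, -0.1682, 0.0195]
eef_rot: [0.0, 0.73, 0.684, -0.0]
ft_force: [-0.6, 0.6, 0.1]
gripper_width: 0.25
```

Call:
step_arm([
  {"rot":[0,0,0],"travel":[0,0,0],"hand":0.25},
  {"rot":[0,0,0],"travel":[0,0,0],"hand":0.25},
])

```text
time: 18.82
eef_pos: [0.6142, -0.1682, 0.0195]
eef_rot: [0.0, 0.73, 0.684, -0.0]
ft_force: [-0.1, -0.1, 0.4]
gripper_width: 0.245
```

Run:
```python
from h import *
s=snap('wrist','w14.png')
move(614.3,-168,20,176.2)
```

```text
t18.87 tcp [ 614.2 -168.2   19.5] jaw -3.7 grip 0.248 F [ 0.3 -0.6 -0.3] q1,q6 [-0.31 -0.24]
  travel [0.0002, 0.0001, -0.0005] rot [-0.0, 0.0, 0.001] rows>= 1
```

View pics/w14.png

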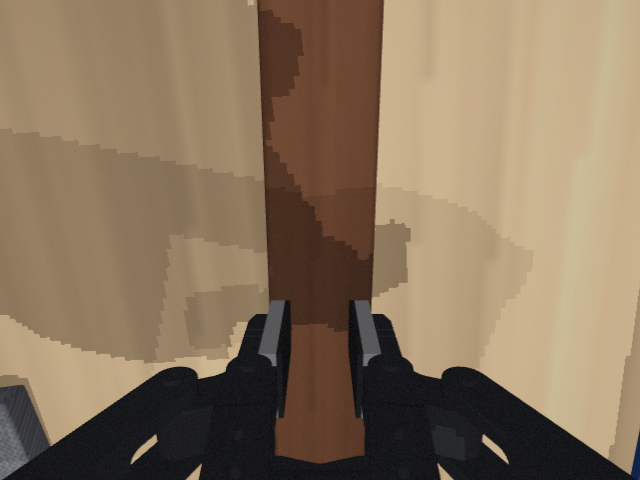

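The fingers at (275,330) and (365,330) closed above the slat without touching it. The tips are higher than I assumed, so I'll measure them from depth.

Run:
```python
from h import *
s=snap('wrist'); C=cloud(s); st=bot.state()
q=st['eef_rot'];A=R.from_quat([q[1],q[2],q[3],q[0]]).as_matrix()
T=(C-st['eef_pos'])@A
for v in (300,303,310,320,340,360,380):
  for u in (272,278,285,360,365): print(v,u,np.round(T[v,u]*1000,1),round(C[v,u,2]*1000,1), end=' | ')
  print()
```

```text
300 272 [ 10.5 -16.   -8.1] 27.6 | 300 278 [ 10.3 -13.9  -7.8] 27.3 | 300 285 [ 10.1 -11.4  -7.3] 26.8 | 300 360 [10.2 15.2 -7.6] 27.1 | 300 365 [ 9.9 17.  -6.9] 26.4 | 
303 272 [ 10.1 -15.8  -9.6] 29.1 | 303 278 [ 10.6 -13.6 -10.6] 30.1 | 303 285 [ 10.3 -11.2 -10. ] 29.5 | 303 360 [ 10.5  14.9 -10.4] 29.9 | 303 365 [ 9.8 16.8 -9. ] 28.5 | 
310 272 [ 10.5 -15.2 -15.6] 35.1 | 310 278 [ 10.3 -13.2 -15.3] 34.8 | 310 285 [ 10.2 -10.9 -15. ] 34.5 | 310 360 [  9.5  14.6 -13.8] 33.3 | 310 365 [ 10.   16.2 -14.7] 34.2 | 
320 272 [ 10.6 -14.5 -22.6] 42.1 | 320 278 [ 10.2 -12.6 -21.9] 41.4 | 320 285 [ 10.4 -10.3 -22.2] 41.7 | 320 360 [  9.8  13.9 -21.3] 40.8 | 320 365 [ 10.5  15.4 -22.5] 42.0 | 
340 272 [ 10.8 -13.2 -34.9] 54.4 | 340 278 [ 10.3 -11.5 -34.2] 53.7 | 340 285 [  7.4  -9.9 -29.4] 48.8 | 340 360 [ 10.5  12.7 -34.5] 54.0 | 340 365 [ 10.6  14.2 -34.7] 54.2 | 
360 272 [  8.3 -12.6 -41.4] 60.9 | 360 278 [  8.  -11.  -40.9] 60.4 | 360 285 [  1.3  -9.9 -31. ] 50.5 | 360 360 [  9.1  12.1 -42.6] 62.0 | 360 365 [  8.1  13.6 -41.2] 60.7 | 
380 272 [  8.9 -11.5 -51.3] 70.8 | 380 278 [  1.4 -11.1 -41. ] 60.5 | 380 285 [ -5.3 -10.  -31.9] 51.4 | 380 360 [  1.9  12.3 -41.7] 61.2 | 380 365 [  5.5  13.1 -46.7] 66.1 |
```

Depth puts the tips about 7 mm behind the TCP at this opening, z ≈ 27 mm, so they're well above the slat. I'll reopen and go down step by step, watching the force.

Call:
step_arm([
  {"rot":[0,0,0],"travel":[0,0,0],"hand":0.65},
  {"rot":[0,0,0],"travel":[0,0,0],"hand":0.65},
  {"rot":[0,0,0],"travel":[0,0,0],"hand":0.65},
  {"rot":[0,0,0],"travel":[0,0,0.003],"hand":0.65},
  {"rot":[0,0,0],"travel":[0,0,0.005],"hand":0.65},
  {"rot":[0,0,0],"travel":[0,0,0.005],"hand":0.65},
])

```text
time: 19.42
eef_pos: [0.6139, -0.1681, 0.0138]
eef_rot: [-0.0, 0.73, 0.684, -0.0]
ft_force: [0.7, -0.0, -0.7]
gripper_width: 0.647
```

Run:
```python
from h import *
s=snap('wrist','w15.png'); C=cloud(s); st=bot.state()
q=st['eef_rot'];A=R.from_quat([q[1],q[2],q[3],q[0]]).as_matrix()
T=(C-st['eef_pos'])@A
m=(np.abs(T[...,1])<.06)&(C[...,2]>.018)&(T[...,0]>-.02); 
g=np.argwhere(m); print(g[:,0].min(), C[...,2][m].min())
move(614.3,-168,10,176.2,st)
```

```text
0 0.018028629033826654
t19.47 tcp [ 614.  -168.1   14. ] jaw -3.7 grip 0.649 F [-0.   0.1  0.2] q1,q6 [-0.31 -0.24]
  travel [0.0001, 0.0003, 0.004] rot [-0.001, -0.0, 0.001] rows>= 1
```

View pics/w15.png

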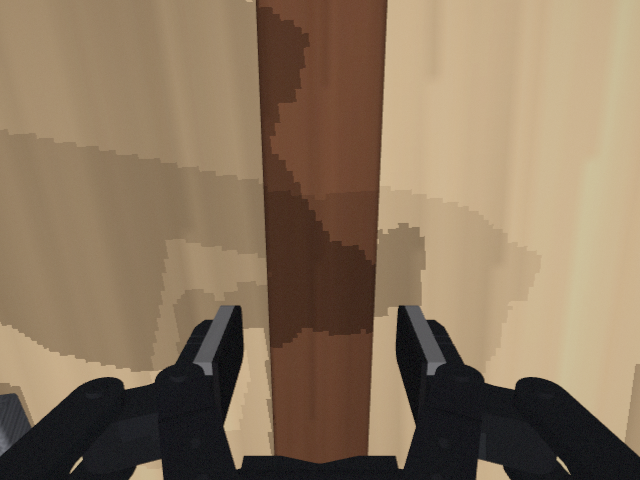

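The open fingers straddle the slat with tips still above it (rows 306+, z ≈ 24). Going lower.

Call:
step_arm([
  {"rot":[0,0,0],"travel":[0,0,0.004],"hand":0.65},
  {"rot":[0,0,0],"travel":[0,0,0.008],"hand":0.65},
  {"rot":[0,0,0],"travel":[0,0,0.01],"hand":0.65},
  {"rot":[0,0,0],"travel":[0,0,0.01],"hand":0.65},
])

```text
time: 19.8
eef_pos: [0.6136, -0.168, 0.0032]
eef_rot: [-0.001, 0.73, 0.684, -0.0]
ft_force: [0.2, 0.1, -0.8]
gripper_width: 0.652
```

Call:
step_arm([
  {"rot":[0,0,0],"travel":[0,0,0.003],"hand":0.65},
  {"rot":[0,0,0],"travel":[0,0,0.005],"hand":0.65},
  {"rot":[0,0,0],"travel":[0,0,0.005],"hand":0.65},
])

```text
time: 20.05
eef_pos: [0.6134, -0.1679, -0.0024]
eef_rot: [-0.001, 0.73, 0.684, -0.001]
ft_force: [0.1, 0.4, 0.4]
gripper_width: 0.649
```

Run:
```python
from h import *
s=snap('wrist','w16.png'); C=cloud(s)
for v in (300,304,307,310,314,318): print(v,[round(C[v,u,2]*1000,1) for u in (230,236,402,408)])
move(614.3,-168,-3,176.2)
```

```text
300 [np.float64(1.9), np.float64(0.2), np.float64(0.1), np.float64(-0.1)]
304 [np.float64(0.2), np.float64(-1.1), np.float64(1.6), np.float64(-0.1)]
307 [np.float64(12.2), np.float64(11.0), np.float64(10.8), np.float64(10.4)]
310 [np.float64(13.1), np.float64(13.1), np.float64(12.9), np.float64(12.9)]
314 [np.float64(16.0), np.float64(15.1), np.float64(13.4), np.float64(14.7)]
318 [np.float64(19.1), np.float64(15.5), np.float64(14.6), np.float64(18.8)]
t20.10 tcp [ 613.5 -167.9   -2.1] jaw -3.7 grip 0.646 F [-0.1  0.5 -0.3] q1,q6 [-0.31 -0.24]
  travel [0.0, 0.0008, 0.0009] rot [-0.002, -0.0, 0.001] rows>= 1
```

View pics/w16.png

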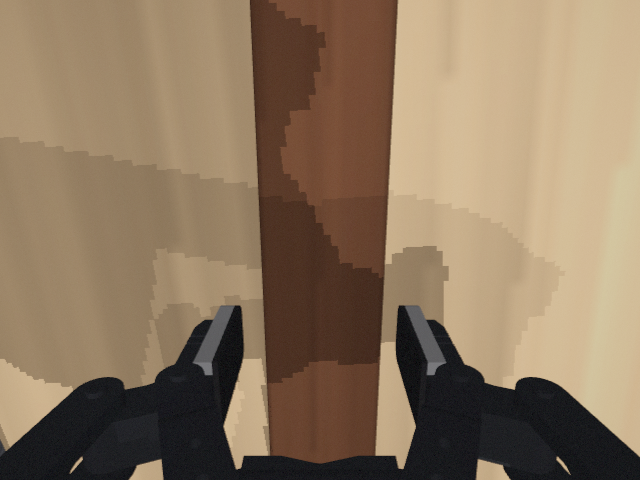

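Tips are now at z ≈ 10.5, below the slat's top. Going 2 mm lower and closing.

Call:
step_arm([
  {"rot":[0,0,0],"travel":[0,0.001,0.002],"hand":0.65},
  {"rot":[0,0,0],"travel":[0,0.001,0.002],"hand":0.65},
  {"rot":[0,0,0],"travel":[0,0.001,0.002],"hand":0.5},
  {"rot":[0,0,0],"travel":[0,0.001,0.002],"hand":0.3},
  {"rot":[0,0,0],"travel":[0,0.001,0.002],"hand":0.3},
  {"rot":[0,0,0],"travel":[0,0.001,0.002],"hand":0.3},
])

```text
time: 20.6
eef_pos: [0.6146, -0.168, -0.0038]
eef_rot: [-0.001, 0.73, 0.684, -0.001]
ft_force: [0.2, -0.5, 2.8]
gripper_width: 0.451
```

Run:
```python
from h import *
s=snap('wrist','w17.png'); C=cloud(s)
for v in (298,301,304,307,310,314): print(v,[round(float(C[v,u,2])*1000,1) for u in (250,255,262,382,387)])
move(614.3,-168,-3,176.2)
```

```text
298 [0.4, 0.8, 14.7, 0.0, 1.4]
301 [2.2, -0.7, 15.3, -0.0, 0.7]
304 [6.8, 7.1, 16.4, 6.3, 7.5]
307 [9.3, 8.4, 15.5, 9.1, 9.6]
310 [11.7, 10.7, 15.5, 11.2, 12.1]
314 [14.2, 15.3, 15.4, 14.0, 12.7]
t20.65 tcp [ 614.6 -168.1   -3.8] jaw -3.7 grip 0.453 F [0.4 0.1 4. ] q1,q6 [-0.31 -0.24]
  travel [0.0, -0.0003, -0.0008] rot [-0.002, -0.0, 0.001] rows>= 1
```

View pics/w17.png

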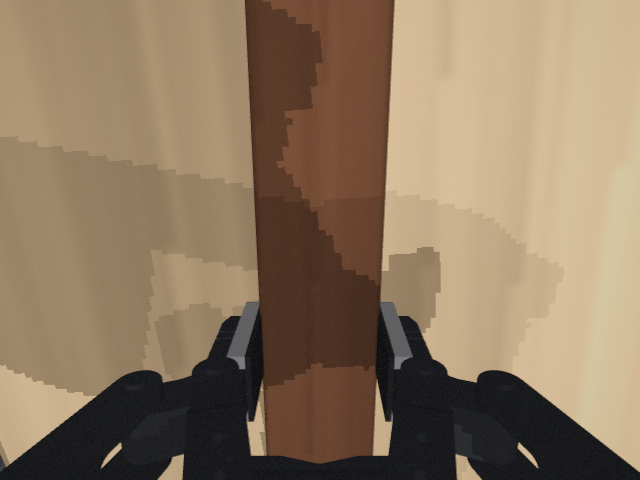

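The slat is gripped, width 0.453 ≈ 40 mm, with fingers beside its edges at (250,330) and (390,330). Lifting.

Call:
step_arm([
  {"rot":[0,0,0],"travel":[0,0,0],"hand":0.3},
  {"rot":[0,0,0],"travel":[0,0,-0.015],"hand":0.3},
  {"rot":[0,0,0],"travel":[0,0,-0.04],"hand":0.3},
  {"rot":[0,0,0],"travel":[0,0,-0.07],"hand":0.3},
  {"rot":[0,0,0],"travel":[0,0,-0.1],"hand":0.3},
  {"rot":[0,0,0],"travel":[0,0,-0.135],"hand":0.3},
  {"rot":[0,0,0],"travel":[0,0,-0.135],"hand":0.3},
])

```text
time: 21.23
eef_pos: [0.617, -0.1688, 0.1399]
eef_rot: [0.003, 0.73, 0.684, 0.002]
ft_force: [0.4, -0.6, 0.6]
gripper_width: 0.451
```

Run:
```python
from h import *
s=snap('wrist','w18.png')
move(607.2,193.2,135,7.7)
```

```text
t21.28 tcp [ 616.3 -168.5  136.5] jaw -3.7 grip 0.453 F [-0.   0.9 -1.9] q1,q6 [-0.31 -0.24]
  travel [0.3604, -0.0327, 0.0009] rot [0.005, 0.002, -0.2] rows>= 9
```

View pics/w18.png

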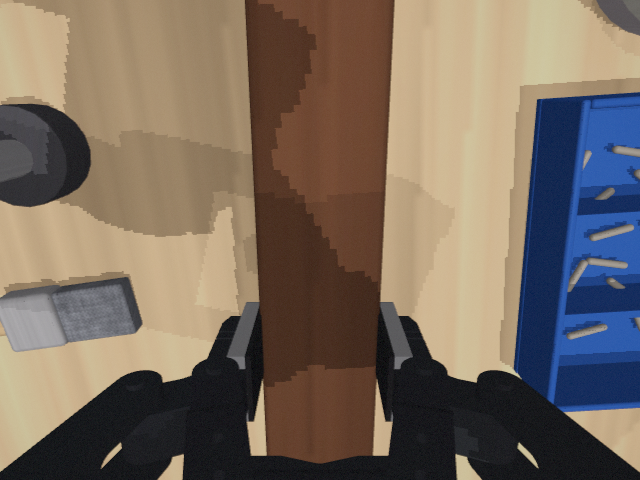

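The slat is held level. Carrying it over the board.

Call:
step_arm([
  {"rot":[0.005,0.002,-0.2],"travel":[0.36,-0.033,0.001],"hand":0.3},
  {"rot":[0.005,0.002,-0.2],"travel":[0.36,-0.033,0.001],"hand":0.3},
  {"rot":[0.005,0.002,-0.2],"travel":[0.36,-0.033,0.001],"hand":0.3},
  {"rot":[0.005,0.002,-0.2],"travel":[0.36,-0.033,0.001],"hand":0.3},
  {"rot":[0.005,0.002,-0.2],"travel":[0.36,-0.033,0.001],"hand":0.3},
  {"rot":[0.005,0.002,-0.2],"travel":[0.36,-0.033,0.001],"hand":0.3},
  {"rot":[0.005,0.002,-0.2],"travel":[0.36,-0.033,0.001],"hand":0.3},
  {"rot":[0.005,0.002,-0.2],"travel":[0.36,-0.033,0.001],"hand":0.3},
])

```text
time: 21.95
eef_pos: [0.6066, 0.1671, 0.1345]
eef_rot: [-0.0, 0.658, 0.753, -0.0]
ft_force: [1.1, -0.4, 0.2]
gripper_width: 0.452
```

Call:
step_arm([
  {"rot":[0,0,0],"travel":[0.02,0,0],"hand":0.3},
  {"rot":[0,0,0],"travel":[0.02,0,0],"hand":0.3},
  {"rot":[0,0,0],"travel":[0.02,0,0],"hand":0.3},
])

```text
time: 22.2
eef_pos: [0.6034, 0.188, 0.134]
eef_rot: [-0.001, 0.657, 0.754, -0.001]
ft_force: [-0.0, -0.1, -1.8]
gripper_width: 0.45
```

Run:
```python
from h import *
s=snap('wrist','w19.png')
s=snap('scene','s19.png')
move(607.2,193.2,82,7.7)
```

```text
t22.30 tcp [603.8 186.4 134.2] jaw 7.7 grip 0.453 F [-0.6 -0.4 -0.6] q1,q6 [0.26 0.12]
  travel [0.0063, 0.0044, 0.0522] rot [-0.002, 0.0, 0.0] rows>= 2
```

View pics/s19.png

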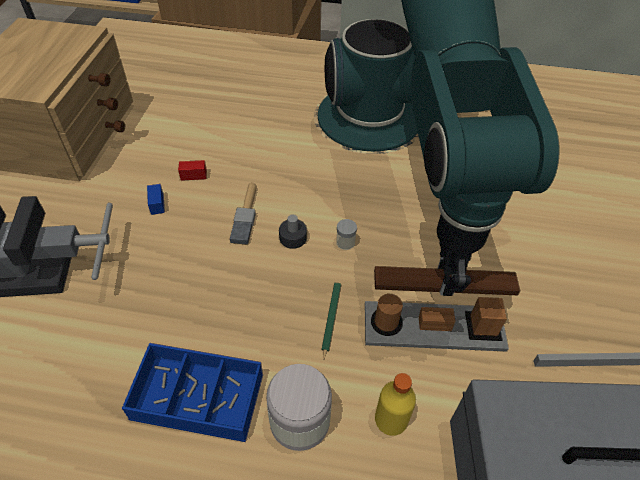

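The slat hangs level above the post (388,315) and block (488,318), with the stop (437,318) between. Lowering.

Call:
step_arm([
  {"rot":[-0.002,0,0],"travel":[0.0065,0.0035,0.02],"hand":0.3},
  {"rot":[-0.002,0,0],"travel":[0.0065,0.0035,0.04],"hand":0.3},
  {"rot":[-0.002,0,0],"travel":[0.0065,0.0035,0.052],"hand":0.3},
  {"rot":[-0.002,0,0],"travel":[0.0065,0.0035,0.054],"hand":0.3},
  {"rot":[-0.002,0,0],"travel":[0.0065,0.0035,0.054],"hand":0.3},
  {"rot":[-0.002,0,0],"travel":[0.0065,0.0035,0.054],"hand":0.3},
])

```text
time: 22.8
eef_pos: [0.6068, 0.1928, 0.0812]
eef_rot: [0.0, 0.658, 0.753, 0.0]
ft_force: [-0.6, -1.2, 0.7]
gripper_width: 0.453
```

Run:
```python
from h import *
move(607.2,193.2,73,7.7)
```

```text
t22.80 tcp [606.8 192.8  81.2] jaw 7.7 grip 0.453 F [-0.6 -1.2  0.7] q1,q6 [0.27 0.13]
  travel [0.0004, 0.0005, 0.0082] rot [0.001, 0.0, -0.001] rows>= 1
```

Call:
step_arm([
  {"rot":[0,0,0],"travel":[0,0,0.005],"hand":0.3},
  {"rot":[0,0,0],"travel":[0,0,0.0085],"hand":0.3},
  {"rot":[0,0,0],"travel":[0,0,0.009],"hand":0.3},
  {"rot":[0,0,0],"travel":[0,0,0.009],"hand":0.3},
])

```text
time: 23.13
eef_pos: [0.6067, 0.1927, 0.0721]
eef_rot: [0.0, 0.658, 0.753, 0.0]
ft_force: [0.5, -0.3, -1.0]
gripper_width: 0.452
```

Call:
step_arm([
  {"rot":[0,0,0],"travel":[0,0,0.001],"hand":0.3},
  {"rot":[0,0,0],"travel":[0,0,0.001],"hand":0.3},
])

```text
time: 23.3
eef_pos: [0.6068, 0.1928, 0.0713]
eef_rot: [0.0, 0.658, 0.753, 0.0]
ft_force: [-0.3, -0.4, -0.9]
gripper_width: 0.448
```

Call:
step_arm([
  {"rot":[0,0,0],"travel":[0,0,0.0015],"hand":0.3},
  {"rot":[0,0,0],"travel":[0,0,0.0015],"hand":0.3},
  {"rot":[0,0,0],"travel":[0,0,0.0015],"hand":0.3},
])

```text
time: 23.55
eef_pos: [0.6069, 0.1929, 0.0712]
eef_rot: [0.001, 0.658, 0.753, 0.001]
ft_force: [-5.7, -2.2, 12.1]
gripper_width: 0.452
```

Contact at 12 N. Releasing gently and rising.

Call:
step_arm([
  {"rot":[0,0,0],"travel":[0,0,-0.0005],"hand":0.5},
  {"rot":[0,0,0],"travel":[0,0,-0.0005],"hand":0.6},
  {"rot":[0,0,0],"travel":[0,0,-0.0005],"hand":0.8},
  {"rot":[0,0,0],"travel":[0,0,-0.0005],"hand":0.8},
  {"rot":[0,0,0],"travel":[0,0,-0.03],"hand":0.8},
  {"rot":[0,0,0],"travel":[0,0,-0.07],"hand":0.8},
  {"rot":[0,0,0],"travel":[0,0,-0.11],"hand":0.8},
  {"rot":[0,0,0],"travel":[0,0,-0.14],"hand":1},
])

```text
time: 24.22
eef_pos: [0.6068, 0.1929, 0.2145]
eef_rot: [0.001, 0.658, 0.753, 0.001]
ft_force: [0.5, -0.1, 0.1]
gripper_width: 0.92
```

Run:
```python
from h import *
s=snap('wrist','w20.png'); print(top(s,.607,.193,.090,.15))
C=cloud(s)
P=C[(abs(C[...,2]-.09)<.008)&(np.hypot(C[...,0]-.607,C[...,1]-.193)<.13)]
print('plane fit', np.linalg.lstsq(np.c_[P[:,:2],np.ones(len(P))],P[:,2],rcond=None)[0])
move(442.5,-111.6,150,0)
```

```text
(array([607.6, 193. ]), array([ 39.8, 238.9]), 7.7)
plane fit [1.70705266e-04 7.75680165e-05 9.02370428e-02]
t24.27 tcp [608.2 193.3 220.6] jaw 7.7 grip 0.993 F [-0.1 -0.6  6.8] q1,q6 [0.27 0.13]
  travel [-0.2801, -0.2057, 0.0682] rot [0.01, -0.002, 0.134] rows>= 9
```

View pics/w20.png

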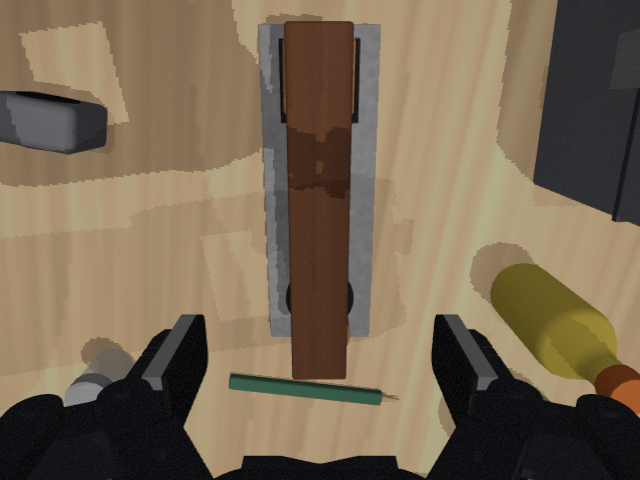

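The slat lies level along the board on post and block: measured centre (607.6,193.0), 7.7°, tilt about 0. Last is the weight.

Call:
step_arm([
  {"rot":[0.01,-0.002,0.134],"travel":[-0.28,-0.206,0.02],"hand":1},
  {"rot":[0.01,-0.002,0.134],"travel":[-0.28,-0.206,0.02],"hand":1},
  {"rot":[0.01,-0.002,0.134],"travel":[-0.28,-0.206,0.02],"hand":1},
  {"rot":[0.01,-0.002,0.134],"travel":[-0.28,-0.206,0.02],"hand":1},
  {"rot":[0.01,-0.002,0.134],"travel":[-0.28,-0.206,0.068],"hand":1},
  {"rot":[0.01,-0.002,0.134],"travel":[-0.28,-0.206,0.068],"hand":1},
  {"rot":[0.01,-0.002,0.134],"travel":[-0.28,-0.206,0.068],"hand":1},
  {"rot":[0.01,-0.002,0.134],"travel":[-0.28,-0.206,0.068],"hand":1},
])

```text
time: 24.93
eef_pos: [0.4504, -0.0951, 0.1555]
eef_rot: [0.0, 0.707, 0.707, 0.0]
ft_force: [1.1, -0.8, 1.0]
gripper_width: 1.0
```

Call:
step_arm([
  {"rot":[0,0,0],"travel":[-0.01,0,0],"hand":1},
  {"rot":[0,0,0],"travel":[-0.01,0,0],"hand":1},
  {"rot":[0,0,0],"travel":[-0.01,0,0],"hand":1},
])

```text
time: 25.18
eef_pos: [0.4505, -0.1055, 0.1555]
eef_rot: [0.0, 0.708, 0.707, 0.0]
ft_force: [0.1, -0.3, -0.2]
gripper_width: 1.004
```

Run:
```python
from h import *
s=snap('wrist','w21.png'); print('knob',top(s,.4425,-.1116,.064,.03),'disc',top(s,.4425,-.1116,.030,.045))
move(442.5,-111.6,70,0)
```

```text
knob (array([ 444.1, -111.7]), array([23., 21.]), 88.7) disc (array([ 444.2, -111.8]), array([59.8, 58.9]), 61.4)
t25.23 tcp [ 450.8 -104.8  155.7] jaw -0.0 grip 1.003 F [-1.   0.4  1. ] q1,q6 [-0.28 -0.28]
  travel [-0.0067, -0.0084, 0.0857] rot [0.001, 0.0, -0.0] rows>= 3
```

View pics/w21.png

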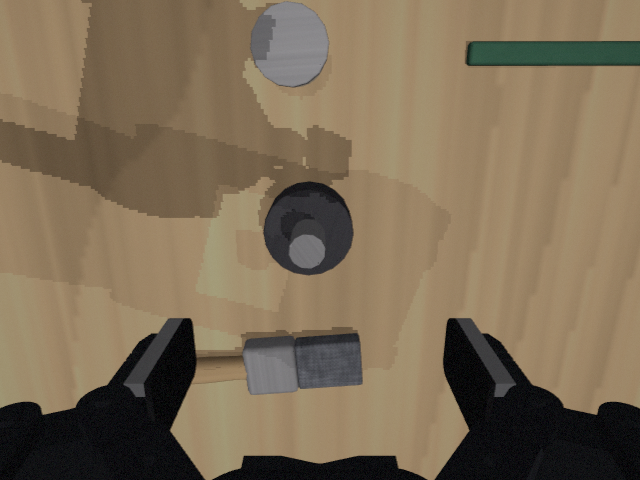

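The weight's knob is at (307,252) on the disc (308,228), measured (444,-112). Descending around the knob.

Call:
step_arm([
  {"rot":[0,0,0],"travel":[-0.007,-0.0075,0.02],"hand":1},
  {"rot":[0,0,0],"travel":[-0.007,-0.0075,0.05],"hand":1},
  {"rot":[0,0,0],"travel":[-0.007,-0.0075,0.085],"hand":1},
  {"rot":[0,0,0],"travel":[-0.007,-0.0075,0.115],"hand":0.7},
  {"rot":[0,0,0],"travel":[-0.007,-0.0075,0.118],"hand":0.5},
  {"rot":[0,0,0],"travel":[-0.007,-0.0075,0.118],"hand":0.45},
  {"rot":[0,0,0],"travel":[-0.007,-0.0075,0.118],"hand":0.45},
])

```text
time: 25.82
eef_pos: [0.4445, -0.1114, 0.0394]
eef_rot: [0.001, 0.707, 0.708, 0.001]
ft_force: [0.4, -0.1, 0.7]
gripper_width: 0.463
```

Run:
```python
from h import *
s=snap('wrist','w22.png'); C=cloud(s)
for v in (298,301,304,307,310,314): print(v,[round(float(C[v,u,2])*1000,1) for u in (245,250,255,260,382,387,392)])
move(443.4,-111.8,34,0)
```

```text
298 [29.9, 30.6, 30.8, 29.9, 29.7, 29.4, 0.7]
301 [30.2, 31.0, 30.5, 29.9, 30.0, 30.4, 0.9]
304 [50.8, 50.3, 50.8, 49.1, 50.8, 50.0, 51.5]
307 [52.0, 51.9, 52.4, 52.7, 51.6, 53.4, 52.5]
310 [55.0, 55.1, 54.4, 54.7, 54.8, 55.4, 55.1]
314 [57.9, 57.4, 57.6, 58.0, 58.1, 56.2, 57.3]
t25.87 tcp [ 444.8 -111.7   39.9] jaw 0.0 grip 0.450 F [ 0.1 -0.  -0.1] q1,q6 [-0.3 -0.3]
  travel [-0.0001, -0.0014, 0.0059] rot [0.004, 0.001, 0.001] rows>= 1
```

View pics/w22.png

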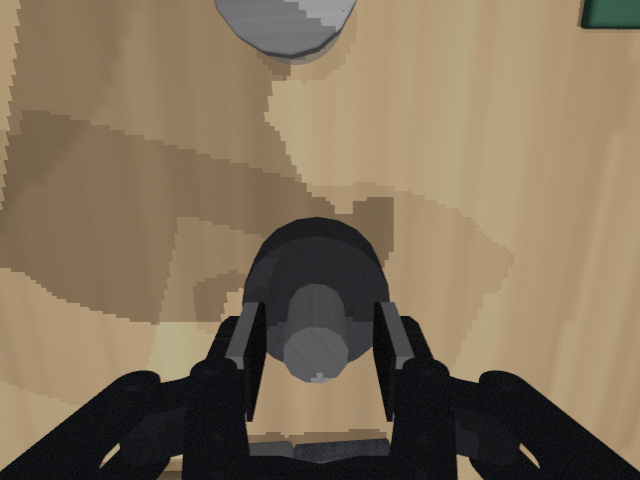

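Tips are at z ≈ 49 beside the knob (317,355), disc top at 30. Lowering 9 mm and gripping.

Call:
step_arm([
  {"rot":[0.003,0,0],"travel":[0,-0.001,0.005],"hand":0.45},
  {"rot":[0.003,0,0],"travel":[0,-0.001,0.009],"hand":0.45},
  {"rot":[0.003,0,0],"travel":[0,-0.001,0.009],"hand":0.45},
  {"rot":[0.003,0,0],"travel":[0,-0.001,0.009],"hand":0.3},
  {"rot":[0.003,0,0],"travel":[0,-0.001,0.009],"hand":0.1},
  {"rot":[0.003,0,0],"travel":[0,-0.001,0.009],"hand":0.1},
  {"rot":[0.003,0,0],"travel":[0,-0.001,0.009],"hand":0.1},
  {"rot":[0.003,0,0],"travel":[0,-0.001,0.009],"hand":0.1},
], squeeze=80)

```text
time: 26.53
eef_pos: [0.4439, -0.1118, 0.0313]
eef_rot: [0.001, 0.707, 0.707, -0.0]
ft_force: [-4.0, 1.6, 5.4]
gripper_width: 0.233
```

Call:
step_arm([
  {"rot":[0,0,0],"travel":[0,0,0],"hand":0.1},
  {"rot":[0,0,0],"travel":[0,0,-0.01],"hand":0.1},
  {"rot":[0,0,0],"travel":[0,0,-0.04],"hand":0.1},
  {"rot":[0,0,0],"travel":[0,0,-0.07],"hand":0.1},
  {"rot":[0,0,0],"travel":[0,0,-0.1],"hand":0.1},
  {"rot":[0,0,0],"travel":[0,0,-0.14],"hand":0.1},
  {"rot":[0,0,0],"travel":[0,0,-0.16],"hand":0.1},
  {"rot":[0,0,0],"travel":[0,0,-0.16],"hand":0.1},
])

```text
time: 27.2
eef_pos: [0.4449, -0.112, 0.1964]
eef_rot: [0.003, 0.707, 0.707, 0.001]
ft_force: [-0.0, -0.1, -5.7]
gripper_width: 0.233
```

Run:
```python
from h import *
s=snap('wrist','w23.png')
move(607.2,193.1,195,7.7)
```

```text
t27.25 tcp [ 444.2 -111.8  193.1] jaw 0.0 grip 0.233 F [ 0.3  0.1 -8.3] q1,q6 [-0.3 -0.3]
  travel [0.3048, 0.1632, -0.0019] rot [0.004, 0.002, -0.134] rows>= 9
```

View pics/w23.png

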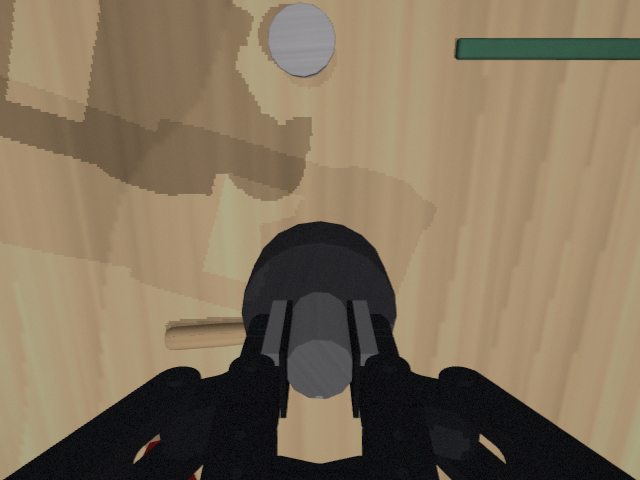

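The weight is held upright by the knob, wrist force about −6 N. Carrying it.

Call:
step_arm([
  {"rot":[0.004,0.002,-0.134],"travel":[0.305,0.163,-0.002],"hand":0.1},
  {"rot":[0.004,0.002,-0.134],"travel":[0.305,0.163,-0.002],"hand":0.1},
  {"rot":[0.004,0.002,-0.134],"travel":[0.305,0.163,-0.002],"hand":0.1},
  {"rot":[0.004,0.002,-0.134],"travel":[0.305,0.163,-0.002],"hand":0.1},
  {"rot":[0.004,0.002,-0.134],"travel":[0.305,0.163,-0.002],"hand":0.1},
  {"rot":[0.004,0.002,-0.134],"travel":[0.305,0.163,-0.002],"hand":0.1},
  {"rot":[0.004,0.002,-0.134],"travel":[0.305,0.163,-0.002],"hand":0.1},
  {"rot":[0.004,0.002,-0.134],"travel":[0.305,0.163,-0.002],"hand":0.1},
])

```text
time: 27.92
eef_pos: [0.6007, 0.1841, 0.1917]
eef_rot: [-0.001, 0.658, 0.753, -0.002]
ft_force: [0.1, -1.7, -5.5]
gripper_width: 0.232
```

Run:
```python
from h import *
move(607,193.0,150,7.7)
```

```text
t27.92 tcp [600.7 184.1 191.7] jaw 7.7 grip 0.232 F [ 0.1 -1.7 -5.5] q1,q6 [0.26 0.12]
  travel [0.0079, 0.0076, 0.0417] rot [-0.004, 0.001, 0.001] rows>= 2
```

Call:
step_arm([
  {"rot":[-0.004,0.001,0],"travel":[0.008,0.007,0.02],"hand":0.1},
  {"rot":[-0.004,0.001,0],"travel":[0.008,0.007,0.042],"hand":0.1},
  {"rot":[-0.004,0.001,0],"travel":[0.008,0.007,0.058],"hand":0.1},
  {"rot":[-0.004,0.001,0],"travel":[0.008,0.007,0.06],"hand":0.1},
  {"rot":[-0.004,0.001,0],"travel":[0.008,0.007,0.06],"hand":0.1},
  {"rot":[-0.004,0.001,0],"travel":[0.008,0.007,0.06],"hand":0.1},
])

```text
time: 28.42
eef_pos: [0.6062, 0.1927, 0.1316]
eef_rot: [-0.0, 0.658, 0.753, -0.0]
ft_force: [0.1, 0.6, -6.2]
gripper_width: 0.23
```

Run:
```python
from h import *
move(607,193.0,123,7.7)
```

```text
t28.42 tcp [606.2 192.7 131.6] jaw 7.7 grip 0.230 F [ 0.1  0.6 -6.2] q1,q6 [0.27 0.13]
  travel [0.0002, 0.0008, 0.0086] rot [-0.001, -0.0, 0.0] rows>= 1
```

Call:
step_arm([
  {"rot":[0,0,0],"travel":[0,0.001,0.004],"hand":0.1},
  {"rot":[0,0,0],"travel":[0,0.001,0.008],"hand":0.1},
  {"rot":[0,0,0],"travel":[0,0.001,0.0095],"hand":0.1},
  {"rot":[0,0,0],"travel":[0,0.001,0.0095],"hand":0.1},
])

```text
time: 28.75
eef_pos: [0.6071, 0.1927, 0.1219]
eef_rot: [-0.0, 0.658, 0.753, -0.0]
ft_force: [0.3, -0.2, -6.9]
gripper_width: 0.232
```

Call:
step_arm([
  {"rot":[0,0,0],"travel":[0,0,0.001],"hand":0.1},
  {"rot":[0,0,0],"travel":[0,0,0.001],"hand":0.1},
])

```text
time: 28.92
eef_pos: [0.6073, 0.1928, 0.1214]
eef_rot: [-0.0, 0.658, 0.753, 0.0]
ft_force: [0.3, 0.5, -4.8]
gripper_width: 0.235
```

Call:
step_arm([
  {"rot":[0,0,0],"travel":[0,0,0.001],"hand":0.1},
  {"rot":[0,0,0],"travel":[0,0,0.001],"hand":0.1},
])

```text
time: 29.08
eef_pos: [0.6076, 0.1929, 0.1213]
eef_rot: [0.0, 0.658, 0.753, 0.001]
ft_force: [-1.7, -0.4, 2.5]
gripper_width: 0.231
```

The force is now positive, so the weight rests on the slat. Releasing and rising.

Call:
step_arm([
  {"rot":[0,0,0],"travel":[0,0,0],"hand":0.3},
  {"rot":[0,0,0],"travel":[0,0,0],"hand":0.5},
  {"rot":[0,0,0],"travel":[0,0,0],"hand":0.6},
  {"rot":[0,0,0],"travel":[0,0,0],"hand":0.6},
  {"rot":[0,0,0],"travel":[0,0,-0.03],"hand":0.6},
  {"rot":[0,0,0],"travel":[0,0,-0.06],"hand":0.6},
  {"rot":[0,0,0],"travel":[0,0,-0.1],"hand":0.8},
  {"rot":[0,0,0],"travel":[0,0,-0.12],"hand":1},
])

```text
time: 29.75
eef_pos: [0.608, 0.1929, 0.2461]
eef_rot: [0.001, 0.658, 0.753, 0.002]
ft_force: [0.6, -0.0, 1.2]
gripper_width: 0.865
```

Run:
```python
from h import *
s=snap('wrist','w24.png'); print('disc',top(s,.607,.193,.12,.045),'knob',top(s,.607,.193,.154,.03))
snap('scene','s24.png')
move(400,0,240,7.7)
```

```text
disc (array([608.2, 192.7]), array([59.1, 59.2]), 52.8) knob (array([608.3, 193.3]), array([21. , 22.6]), 7.6)
t29.85 tcp [608.6 193.1 246.4] jaw 7.7 grip 0.993 F [ 0.2  0.1 -0.4] q1,q6 [0.27 0.13]
  travel [-0.1634, -0.2326, 0.0043] rot [0.008, -0.002, 0.0] rows>= 7
```

View pics/w24.png

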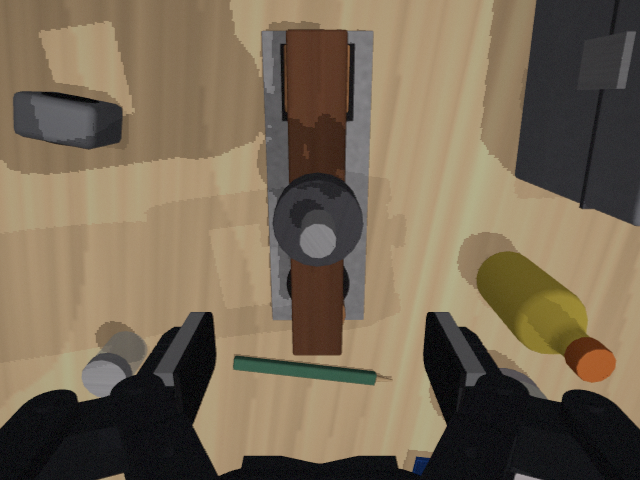

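The weight stands on the slat's middle, (608.2,192.9) against the slat centre (607.6,193.0). Moving the arm away for a last check.

Call:
step_arm([
  {"rot":[0,0,0],"travel":[-0.16,-0.2,0],"hand":1},
  {"rot":[0,0,0],"travel":[-0.16,-0.2,0],"hand":1},
  {"rot":[0,0,0],"travel":[-0.16,-0.2,0],"hand":1},
  {"rot":[0,0,0],"travel":[-0.16,-0.2,0],"hand":1},
  {"rot":[0,0,0],"travel":[-0.16,-0.2,0],"hand":1},
  {"rot":[0,0,0],"travel":[-0.16,-0.2,0],"hand":1},
  {"rot":[0,0,0],"travel":[-0.16,-0.2,0],"hand":1},
  {"rot":[0,0,0],"travel":[-0.16,-0.2,0],"hand":1},
])

```text
time: 30.52
eef_pos: [0.4309, 0.0065, 0.2446]
eef_rot: [0.003, 0.659, 0.752, 0.004]
ft_force: [0.1, 0.2, 0.5]
gripper_width: 0.994
```

Run:
```python
from h import *
s=snap('top','t25.png'); print('disc',top(s,.607,.193,.12,.045),'knob',top(s,.607,.193,.154,.03),'slat',top(s,.607,.193,.09,.15),'tape',top(s,.401,.2265,.056),'jar',top(s,.434,0,.053))
s=snap('scene','s25.png')
```

```text
disc (array([605.4, 191.8]), array([57.5, 59.8]), 89.8) knob (array([605.5, 191. ]), array([21.3, 21.9]), 88.3) slat (array([595.4, 262.4]), array([42.8, 99.6]), 7.4) tape (array([400.9, 226.5]), array([34.9, 61.3]), 88.3) jar (array([429.8, -14.2]), array([11.7, 31.6]), 83.3)
```

View pics/s25.png

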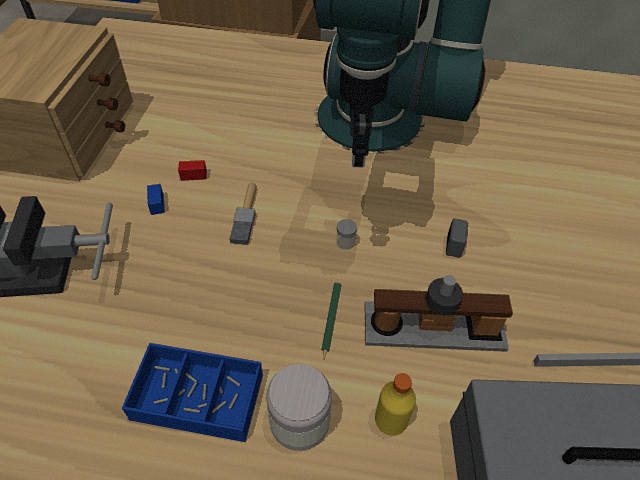

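View pics/t25.png

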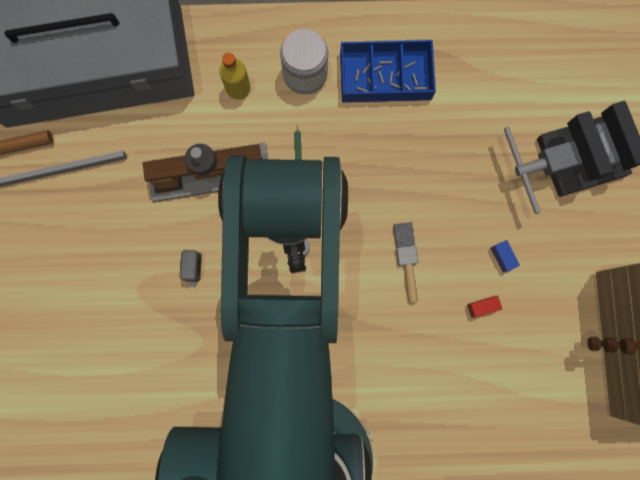

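The scene view shows the full stack standing: weight (445,293) on the slat, over post (388,322), stop (437,322) and block (487,325). The jar (347,234) and tape (457,238) have not moved, and the arm is clear. Handing in.

Run:
```python
from h import *
print(bot.finish_job())
```

```text
the job is handed in; nothing more can be done
None
```

The load test is set up and handed in at about 30.6 s of the 123 s allowed. I worked in the order asked: post on the round pad, block squared on the square pad, stop midway on the bare board, slat across, weight on its middle.

**Last checks**
- **Post and block:** the post is within about 1 mm of its pad's centre. The block measured within about 1 mm too, and within 1° of square to the board.
- **Stop:** it sits within about 0.2 mm of midway between post and block.
- **Slat:** it lies level and along the board (7.7°). Its middle measured (607.6, 193.0) mm, against about (608.4, 193.7) for the stop in the same camera.
- **Weight:** it stands upright at (608.2, 192.9) mm, on the slat's middle.
- **Left alone:** the tape re-measured exactly where it was. The jar looks unmoved in the scene view, but the arm partly hid it from the top camera, so I couldn't measure it. The blue and red look-alikes were not touched.

**Disagreements**
- **Cameras:** they differ by up to 2–4 mm in x, within or a little over the stated calibration. I judged each placing within a single camera.
- **Fingertips:** by depth they stood about 7–10 mm behind the TCP, not 17 mm ahead as described. My first close on the slat passed above it without touching, and I re-gripped lower. The stop must have been held by only its top few millimetres, but it was set down cleanly.

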